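# Release the shaker hold-down and hang up the staining baskets

### The job

Undo the wing nut on the shaker platform all the way, anticlockwise, in short turns between the guard posts, so that the hold-down rail clears the baskets; only then lift out every staining basket that is there and hang each by its handle on a hook of its own on the drying rack. When all are hanging, screw the wing nut fully tight again so that the empty rail cannot rattle; leave the baskets hanging still and the other things on the bench alone.

Things in the scene. Friction and masses are not known exactly. Their poses are not given: they have to be found in the camera images.
- platform: Fixed shaker platform, origin under it on the bench. Aluminium deck, top 50 mm above the origin, x -135 to +115 mm, y -190 to +190 mm. Baskets stand in a row at about x = +60, y = -112, 0, +112 mm (not every place filled); the wing nut's axis is at x = -75, y = 0. A fixed ridge 7 mm high at x = +9 to +15 stops the baskets from sliding to -x.
- post_0 (a point): Top of a steel guard post, 16 mm thick, rising 115 mm above the deck at platform x = -75, y = -85 mm, beside the wing nut. The posts limit how far a gripper can swing round the nut.
- post_1 (a point): Top of the other, equal guard post, at platform x = -75, y = +85 mm.
- wing_nut (a joint): Angle of the wing nut about its upright axis, rad: 0 = fully tight, 3.0 = fully undone (end stop); grows anticlockwise seen from above. Stays where it is left; turning takes about 0.06 N m. It draws the hold-down rail back 6 mm per rad.
- rail (a joint): Travel of the aluminium hold-down rail towards the platform's -x, m: 0 tight, 0.018 open, driven by the wing nut only. 330 mm long along the platform's y; its lip, a plate 9 to 14 mm above the deck, has its edge at platform x = +33 mm when tight, about 11 mm over the baskets' foot plates; it is clear of them once the nut is beyond about 2.7 rad.
- wing (a point): Point on the wing nut's axis, 35 mm above the deck. Brass; the wings form one straight bar 64 mm long (along this point's x), 10 mm thick (its y), 30 mm tall (18 to 48 mm above the deck). At joint 0 the wings lie along the platform's y. Can be gripped across the thickness or over the two ends.
- rack: White drying rack, base plate 170 by 370 by 10 mm, fixed; origin under it. An open upright frame (12 mm thick, front face at x = +72 mm, end posts at y = +-174 mm, top cross bar 162 to 188 mm above the bench) carries three twin-prong hooks on its cross bar that point to the rack's -x.
- hook_0 (a point): Where the centre of a hung handle bar lies: seat of a twin-prong hook, 165 mm above the bench, rack y = -112 mm. Two 8 mm steel prongs along the rack's x, at 26 mm either side in y, seat level from x = -8 to +14 mm; upturned ends at x = -24 mm, 184 mm above the bench; behind they rise as high at x = +30 mm. The bar comes in from the front over the upturned ends, box below the prongs, then down.
- hook_1 (a point): Where the centre of a hung handle bar lies: seat of a twin-prong hook, 165 mm above the bench, rack y = 0 mm. Two 8 mm steel prongs along the rack's x, at 26 mm either side in y, seat level from x = -8 to +14 mm; upturned ends at x = -24 mm, 184 mm above the bench; behind they rise as high at x = +30 mm. The bar comes in from the front over the upturned ends, box below the prongs, then down.
- hook_2 (a point): Where the centre of a hung handle bar lies: seat of a twin-prong hook, 165 mm above the bench, rack y = 112 mm. Two 8 mm steel prongs along the rack's x, at 26 mm either side in y, seat level from x = -8 to +14 mm; upturned ends at x = -24 mm, 184 mm above the bench; behind they rise as high at x = +30 mm. The bar comes in from the front over the upturned ends, box below the prongs, then down.
- basket_0: Steel slide-staining basket holding glass slides, about 0.18 kg, origin under its centre: foot plate 76 mm (x) by 90 mm (y) by 6 mm, box 52 by 90 mm up to 46 mm, upright handle. Stands on the platform's deck at the start; None if absent.
- bar_0 (a point): Centre of basket_0's handle bar, 115 mm above its underside: a round bar 10 mm thick along the basket's y, between two uprights (8 mm) at y = -44 and +44 mm. 39 mm free to each side of the centre, 69 mm free below down to the box.
- basket_1: Steel slide-staining basket holding glass slides, about 0.18 kg, origin under its centre: foot plate 76 mm (x) by 90 mm (y) by 6 mm, box 52 by 90 mm up to 46 mm, upright handle. Stands on the platform's deck at the start; None if absent.
- bar_1 (a point): Centre of basket_1's handle bar, 115 mm above its underside: a round bar 10 mm thick along the basket's y, between two uprights (8 mm) at y = -44 and +44 mm. 39 mm free to each side of the centre, 69 mm free below down to the box.
- basket_2: Steel slide-staining basket holding glass slides, about 0.18 kg, origin under its centre: foot plate 76 mm (x) by 90 mm (y) by 6 mm, box 52 by 90 mm up to 46 mm, upright handle. Stands on the platform's deck at the start; None if absent.
- bar_2 (a point): Centre of basket_2's handle bar, 115 mm above its underside: a round bar 10 mm thick along the basket's y, between two uprights (8 mm) at y = -44 and +44 mm. 39 mm free to each side of the centre, 69 mm free below down to the box.
- jar: Bystander, to be left alone: small jar 44 mm wide, 60 mm tall, standing on the platform beside the guard post at platform y about +155 mm; origin under its centre (for the pen, on its underside).
- tip_box: Bystander, to be left alone: blue pipette-tip box 60 x 110 x 60 mm; origin under its centre (for the pen, on its underside).
- beaker: Bystander, to be left alone: glass beaker 70 mm wide, 90 mm tall; origin under its centre (for the pen, on its underside).
- reagent: Bystander, to be left alone: amber bottle 70 mm wide, 160 mm tall; origin under its centre (for the pen, on its underside).
- marker: Bystander, to be left alone: black marker pen 130 mm long; origin under its centre (for the pen, on its underside).
- comb: Bystander, to be left alone: white gel comb 100 x 46 x 4 mm; origin under its centre (for the pen, on its underside).
- buffer: Bystander, to be left alone: clear bottle 80 mm wide, 170 mm tall; origin under its centre (for the pen, on its underside).
Not all that is in view belongs to the job. What is shaped like the basket_0 but red is not meant.

How it is judged:
By the outcome, as a careful person would: the job done as asked, in the order asked, and still so for the second after the job is handed in, with the robot touching nothing.
Of basket_0, basket_1, basket_2 only 2 to 3 are there at a start; the rules pass over those that are not, and their reading is None.
At some moment in a run one of basket_0, basket_1, basket_2 may be knocked a few centimetres aside while the robot is not near it.
Once in a run the grip may slacken for a moment while it holds something.
It also fails if it takes over 210 s, if anything falls off the work surface, if the arm or the gripper's body presses on something with over 40 N, if the wrist force passes 120 N, or if a joint passes its speed limit or range.

### The arm

A 7-joint arm with a two-finger parallel gripper is mounted at the origin on the work surface. World frame = base frame: x ahead of the robot, y to its left, z up, the work surface at z = 0. Lengths are in mm, angles in rad, forces in N, time in s.
With the tool pointing down it reaches from about 350 to 900 mm from the base axis. Payload 7.2 kg.
Tool frame: the origin (TCP) lies midway between the tips of the shut fingers; the grasp point (between the pads) lies 19 mm behind it (bot.hold_point_z is the distance from the TCP to the grasp point, in mm); z points along the fingers, y is the line along which they close (so a half turn about z gives the same grasp; the last joint's range is limited). The gripper opens to 85 mm and grips with 20 to 120 N. Pads are 22 mm wide; open, the fingers measure 114 mm over their backs; the gripper's body (76 mm by 85 mm) begins 54 mm behind the grasp point. The pads swing forward as they close: fully open they stand 13 mm farther back than shut.
Start: joints at [-1.197, 0.411, -0.013, 1.596, 0.006, 1.134, -0.082], TCP at [267.239, 564.99, 192.897] pointing down, gripper open.
Joint ranges: [-2.95, 2.95], [-0.29, 1.99], [-1.47, 1.44], [0.14, 2.54], [-1.03, 4.17], [0.13, 1.85], [-2.86, 2.86]. Speed limits (rad/s): [2.39, 2.39, 3.01, 3.01, 3.14, 3.14, 3.14].

### API

Orientations are given as a 3x3 rotation matrix whose columns are the frame's x, y, z axes.
In Python, from station import bot gives the robot as it stands. The module is installed in compiled form; this text tells all that it offers.
- The arm moves only by the tool move_arm, never from a script. Its argument "moves" is a list of rows, each an object with "travel": the shift along the tool's x, y, z in m, a list of three; "turn": the turn about the tool's z in rad; "claw": the finger opening in m, from 0 to 0.0854. In form: [{"travel": [tx, ty, tz], "turn": turn, "claw": claw}, ...]. A call has 1 to 5 rows; each row shifts and turns the commanded pose from where the row before left it, along the tool's axes as they then stand; what a row does not reach is not made up. A row lasts 1/12 s, in which the tool goes at most 41.7 mm and 7.16 degrees, less where a joint would pass 70% of its speed; a pose out of reach is approached as far as the arm can. A call with a gripper value outside its range is refused whole. The fingers move at their own pace and stop on an object; "force" is the grip in N (left out, the last holds). Time passes only in rows, so rows that do not move let the fingers close. It gives the time, the measured TCP pose, the force, the opening and the grip force at its end, in the units of the state.
- bot.get_state(): the state, without advancing time (a new reading comes with each control period).
- bot.get_image(name): name is "scene" or "top" or "wrist"; returns a dict with "pixels" (480x640x3 uint8, red, green, blue), "z_map" (480x640 float32, mm along the optical axis (not along the pixel's ray), 0 where there is no reading), "fov_y" (degrees; the focal length in pixels is half the picture's height over the tangent of half this angle, whatever the lens; pixels are square), "cx", "cy" (the principal point, pixels), "D" ([k1, k2, p1, p2, k3] as OpenCV has them; the pictures are not rectified), "rvec" (rotation vector, rad) and "tvec" (3), from world to camera coordinates, as OpenCV has them; the wrist camera has in their place "hand_eye" (4x4, takes a point from camera to tool coordinates, whose origin is the TCP and whose axes are the flange's). Camera axes: x right, y down, z forward; pixel columns grow to the right and rows downward; lengths in mm; the calibration is good to about 2 mm. A picture is of the moment at which its call begins: read the wrist's pose just before it.
- bot.job_done(): hands the job in; it is judged then, once.
The state is a dict: "time_s": time; "qpos": joint angles; "qvel": joint speeds; "joint_torque": joint torques, N m; "tcp_pos": TCP position; "orientation": TCP orientation; "force": force on the tool from outside, world axes, zero at the start; "ft_torque": the same for the moment, N m; "opening": finger opening in mm; "gripper_force": force on a finger pad.
Only numpy, scipy, OpenCV 4.12 (cv2) and the standard library are available. Lean on these libraries where they do the work, as an engineer would, in place of code of your own. Each camera call takes 0.05 s, during which the arm holds its last target. There are 200 camera calls.

## Working session

There is one attempt and no reset: what is moved stays moved. The work goes in short steps, Python scripts to look and compute and a tool call to move; the robot and the scene stay as the last step left them, time stands still between calls to the robot, and variables do not carry over. Pictures are saved under pics/ and viewed, at most 14 in all, crops included, and the job is handed in when it is done.

Besides the shell and the picture viewer there is one more tool, called after "Call:" as name([rows], argument=value, ...), one row to a line, values as JSON. move_arm: Moves the arm, as the interface text tells. Its arguments: {"type":"object","properties":{"moves":{"type":"array"},"force":{"type":"number"}},"required":["moves"]}

```bash
ls; mkdir -p pics
cat > h.py <<'E'
import numpy as np, cv2
from station import bot
def cam(im):
    f=240/np.tan(np.radians(im["fov_y"]/2)); K=np.array([[f,0,im["cx"]],[0,f,im["cy"]],[0,0,1]])
    return K,np.array(im["D"],float)
def ext(im,st=None):
    "R,t camera->world"
    if "rvec" in im:
        R=cv2.Rodrigues(np.array(im["rvec"],float))[0]; return R.T,-R.T@np.array(im["tvec"],float).ravel()
    H=np.array(im["hand_eye"]); Rt=np.array(st["orientation"]); return Rt@H[:3,:3],Rt@H[:3,3]+np.array(st["tcp_pos"])
def cloud(im,st=None):
    K,D=cam(im); v,u=np.mgrid[0:480,0:640]
    p=cv2.undistortPoints(np.stack([u.ravel(),v.ravel()],1).astype(np.float64)[:,None],K,D)[:,0]
    z=im["z_map"].ravel()[:,None]; R,t=ext(im,st)
    P=(np.hstack([p,np.ones((len(p),1))])*z)@R.T+t; P[z[:,0]==0]=np.nan
    return P.reshape(480,640,3)
def grab(name):
    st=bot.get_state(); im=bot.get_image(name); return im,st
def save(n,a): cv2.imwrite(f"pics/{n}.png",cv2.cvtColor(a,cv2.COLOR_RGB2BGR))
E
python3 - <<'E'
from h import *
for n in("scene","top"):
    im,st=grab(n); save(n,im["pixels"]); P=cloud(im); np.savez(f"{n}.npz",P=P,rgb=im["pixels"])
    print(n,ext(im)[1],np.nanmin(P,(0,1)),np.nanmax(P,(0,1)))
print(bot.get_state(),bot.hold_point_z)
E
```

```text
pics
scene [1147.61587925  819.39725002 1381.88323079] [-2522.63054247 -2069.75810614  -789.25210715] [1914.51627786  915.4511298   832.16845905]
top [ 294.49030034 -105.07539552 1966.93700171] [ -351.96885081 -1808.5647118   -791.93512988] [2090.48327467 1592.00995819  834.52423017]
{'time_s': 0.1, 'qpos': array([-1.19717809,  0.41182532, -0.01272343,  1.59697925,  0.00559793,
        1.13429768, -0.08221224]), 'qvel': array([-0.00011769, -0.00202286,  0.0011668 , -0.0018181 ,  0.00054336,
       -0.00048561, -0.00129717]), 'joint_torque': array([ 2.36124259e-03, -6.01827550e+01,  6.84030298e-01, -3.00091195e+01,
        1.40223285e-02,  6.44469910e-03,  2.74994602e-05]), 'tcp_pos': array([267.05220714, 564.50604398, 192.12603799]), 'orientation': array([[-9.03984993e-01,  4.27563843e-01, -5.40431880e-04],
       [ 4.27564173e-01,  9.03983958e-01, -1.37137462e-03],
       [-9.78084536e-05, -1.47077139e-03, -9.99998914e-01]]), 'force': array([-0.43114821, -0.2867488 , -0.73043321]), 'ft_torque': array([0.02884458, 0.01468485, 0.00296797]), 'gripper_force': 0.0, 'opening': 85.08141516015321} 18.700000000000003
```

View pics/scene.png

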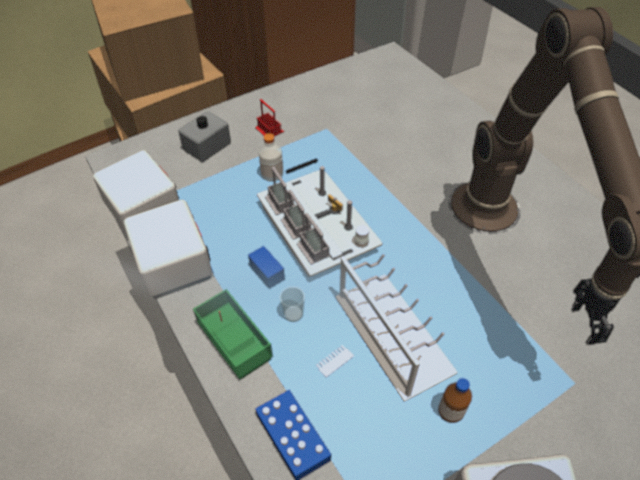

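View pics/top.png

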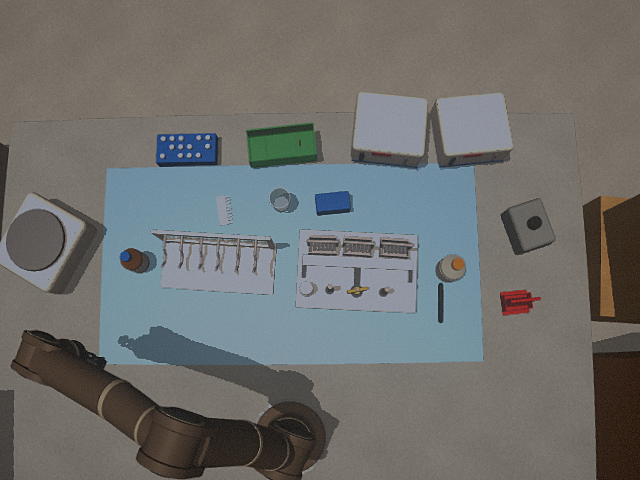

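Top view: candidates for baskets are three grey ones at (323,246), (358,246), (394,248), and the red decoy at (518,300), which is excluded. The brass wing nut is at (357,291) between posts at (331,288) and (387,291); the rack is at (217,262).

Run:
```python
from h import *
d=np.load("top.npz");P=d["P"];rgb=d["rgb"].astype(int)
s=np.load("scene.npz");Q=s["P"]
def rect(pts,n):
    r=cv2.minAreaRect(pts[:,:2].astype(np.float32));print(n,len(pts),np.round(r[0]),np.round(r[1]),round(r[2],2),"z",np.round(np.median(pts[:,2]),1))
def box(u0,u1,v0,v1): 
    m=np.zeros((480,640),bool);m[v0:v1,u0:u1]=1;return m
a=box(285,425,222,320)&(abs(P[...,2]-50)<6);rect(P[a],"deck")
a=box(150,285,222,300)&(abs(P[...,2]-10)<5)&(rgb.min(2)>140);rect(P[a],"rackbase")
a=box(150,285,222,300)&(P[...,2]>150)&(P[...,2]<200);rect(P[a],"racktop")
for u in(323,358,394):
    a=box(u-18,u+18,230,262)&(P[...,2]>145);rect(P[a],"bar")
    a=box(u-18,u+18,230,262)&(P[...,2]>85)&(P[...,2]<105);rect(P[a],"box")
for u in(331,387,357):
    a=box(u-14,u+14,280,300)&(P[...,2]>80);rect(P[a],"post/nut");print(np.nanmean(P[a],0))
for n,(u,v) in dict(beaker=(281,200),tip=(333,203),reagent=(130,260),buffer=(452,267),red=(518,300)).items(): print(n,np.round(P[v,u]))
c=rgb[box(345,370,280,300)&(P[...,2]>80)];print(c.mean(0))
im=cv2.resize(d["rgb"][222:318,150:430],None,fx=2.8,fy=2.8,interpolation=cv2.INTER_CUBIC);save("crop1",im)
```

```text
deck 4963 [ 524. -220.] [378. 251.] 86.52 z 50.3
rackbase 2580 [582. 227.] [366. 229.] 85.64 z 10.0
racktop 1131 [571. 228.] [364. 114.] 85.53 z 183.4
bar 103 [ 601. -112.] [93. 11.] 87.94 z 168.5
box 107 [ 600. -112.] [90. 53.] 87.48 z 96.0
bar 111 [ 595. -222.] [97. 11.] 85.31 z 168.7
box 115 [ 595. -220.] [89. 54.] 84.33 z 94.4
bar 100 [ 589. -335.] [92. 10.] 84.88 z 169.3
box 149 [ 588. -337.] [92. 54.] 85.86 z 94.6
post/nut 34 [ 464. -132.] [15. 15.] 3.93 z 161.8
[ 462.65323428 -131.88933835  148.8962031 ]
post/nut 37 [ 453. -301.] [14. 13.] 12.19 z 159.7
[ 451.92913515 -299.8193977   146.28913978]
post/nut 76 [ 459. -217.] [11. 64.] 10.79 z 97.5
[ 458.50346057 -216.64561259   96.91276887]
beaker [767.  23.   6.]
tip [ 743. -148.   56.]
reagent [554. 482. 137.]
buffer [ 519. -504.  143.]
red [ 417. -715.  112.]
[128.44736842 107.14473684  66.86842105]
```

View pics/crop1.png

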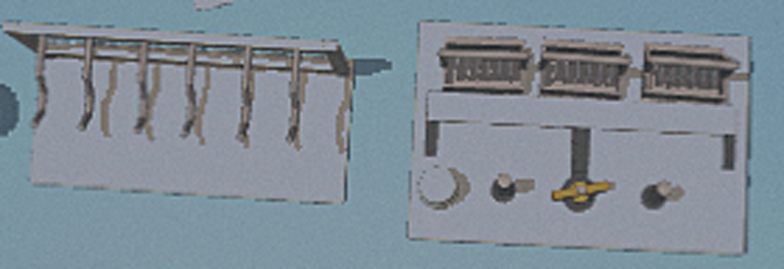

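The crop confirms three grey baskets, each with its foot under the rail lip. The brass wing sits at crop (582,190), tilted about 10°. I'll go above it.

Call:
move_arm([
  {"travel": [0,0,-0.0375],"turn": 0,"claw": 0.085},
  {"travel": [0,0,-0.0375],"turn": 0,"claw": 0.085},
  {"travel": [0,0,-0.0375],"turn": 0,"claw": 0.085},
  {"travel": [0,0,-0.0375],"turn": 0,"claw": 0.085},
  {"travel": [-0.0127,-0.0156,0],"turn": 0,"claw": 0.085},
])

```text
time_s: 0.52
tcp_pos: [271.0, 550.4, 350.1]
orientation: [[-0.906, 0.424, 0.003], [0.424, 0.906, 0.011], [0.002, 0.011, -1.0]]
force: [-0.4, -0.2, 0.1]
opening: 84.8
gripper_force: 0.0
```

Call:
move_arm([
  {"travel": [-0.0254,-0.0312,0],"turn": 0,"claw": 0.085},
  {"travel": [-0.0254,-0.0312,0],"turn": 0,"claw": 0.085},
  {"travel": [-0.0254,-0.0312,0],"turn": 0,"claw": 0.085},
  {"travel": [-0.0254,-0.0312,0],"turn": 0,"claw": 0.085},
  {"travel": [-0.0254,-0.0312,0],"turn": 0,"claw": 0.085},
])

```text
time_s: 0.93
tcp_pos: [320.1, 348.0, 342.5]
orientation: [[-0.904, 0.427, -0.0], [0.427, 0.904, -0.0], [0.0, -0.0, -1.0]]
force: [1.6, -0.1, 0.4]
opening: 84.9
gripper_force: 0.0
```

Call:
move_arm([
  {"travel": [-0.0254,-0.0312,0],"turn": 0,"claw": 0.085},
  {"travel": [-0.0254,-0.0312,0],"turn": 0,"claw": 0.085},
  {"travel": [-0.0254,-0.0312,0],"turn": 0,"claw": 0.085},
  {"travel": [-0.0254,-0.0312,0],"turn": 0,"claw": 0.085},
  {"travel": [-0.0254,-0.0312,0],"turn": 0,"claw": 0.085},
])

```text
time_s: 1.35
tcp_pos: [368.1, 152.7, 342.8]
orientation: [[-0.904, 0.428, -0.0], [0.428, 0.904, 0.0], [0.0, 0.0, -1.0]]
force: [1.9, 0.2, 0.0]
opening: 85.2
gripper_force: 0.0
```

Call:
move_arm([
  {"travel": [-0.0254,-0.0312,0],"turn": 0,"claw": 0.085},
  {"travel": [-0.0254,-0.0312,0],"turn": 0,"claw": 0.085},
  {"travel": [-0.0254,-0.0312,0],"turn": 0,"claw": 0.085},
  {"travel": [-0.0254,-0.0312,0],"turn": 0,"claw": 0.085},
  {"travel": [-0.0254,-0.0312,0],"turn": 0,"claw": 0.085},
])

```text
time_s: 1.77
tcp_pos: [416.1, -42.7, 342.9]
orientation: [[-0.904, 0.428, 0.0], [0.428, 0.904, 0.001], [-0.0, 0.001, -1.0]]
force: [1.2, -0.2, -0.1]
opening: 85.0
gripper_force: 0.0
```

```bash
cat >> h.py <<'E'
def yaw(st): R=np.array(st["orientation"]); return np.degrees(np.arctan2(R[1,0],R[0,0]))
def to(x,y,z,psi=None):
    "tool-frame move to a world TCP target; travel is in the present axes"
    st=bot.get_state(); R=np.array(st["orientation"]); d=np.array([x,y,z])-st["tcp_pos"]
    t=0 if psi is None else -np.radians((psi-yaw(st)+180)%360-180)
    print("tcp",np.round(st["tcp_pos"],1),"yaw",round(yaw(st),1),"travel m",np.round(R.T@d/1000,4),"turn",round(t,3),"q",np.round(st["qpos"],2),"t",round(st["time_s"],1))
E
python3 - <<'E'
from h import *
to(459,-216,300,-79.2); im=bot.get_image("wrist"); print(np.round(im["hand_eye"],2))
E
```

```text
tcp [416.1 -42.7 342.9] yaw 154.7 travel m [-0.1129 -0.1384  0.0428] turn -2.201 q [-0.63 -0.11  0.57  1.84  0.06  1.39  1.05] t 1.8
[[  -0.     -0.96   -0.28   70.47]
 [   1.     -0.     -0.     -0.88]
 [   0.     -0.28    0.96 -180.32]
 [   0.      0.      0.      1.  ]]
```

Call:
move_arm([
  {"travel": [-0.0226,-0.0277,0],"turn": 0,"claw": 0.085},
  {"travel": [-0.0226,-0.0277,0],"turn": 0,"claw": 0.085},
  {"travel": [-0.0226,-0.0277,0],"turn": 0,"claw": 0.085},
  {"travel": [-0.0226,-0.0277,0],"turn": 0,"claw": 0.085},
  {"travel": [-0.0225,-0.0276,0],"turn": 0,"claw": 0.085},
])

```text
time_s: 2.23
tcp_pos: [459.3, -215.4, 343.0]
orientation: [[-0.904, 0.427, 0.001], [0.427, 0.904, 0.0], [-0.001, 0.001, -1.0]]
force: [1.2, 0.1, -0.5]
opening: 84.8
gripper_force: 0.0
```

Call:
move_arm([
  {"travel": [0,0,0],"turn": 0.105,"claw": 0.085},
  {"travel": [0,0,0],"turn": 0.105,"claw": 0.085},
  {"travel": [0,0,0],"turn": 0.105,"claw": 0.085},
  {"travel": [0,0,0],"turn": 0.105,"claw": 0.085},
  {"travel": [0,0,0],"turn": 0.105,"claw": 0.085},
])

```text
time_s: 2.65
tcp_pos: [459.0, -213.8, 342.5]
orientation: [[-0.563, 0.826, -0.001], [0.826, 0.563, 0.0], [0.001, -0.001, -1.0]]
force: [0.4, -0.1, 0.2]
opening: 84.9
gripper_force: 0.0
```

Call:
move_arm([
  {"travel": [0,0,0],"turn": 0.105,"claw": 0.085},
  {"travel": [0,0,0],"turn": 0.105,"claw": 0.085},
  {"travel": [0,0,0],"turn": 0.105,"claw": 0.085},
  {"travel": [0,0,0],"turn": 0.1,"claw": 0.085},
  {"travel": [0,0,0],"turn": 0,"claw": 0.085},
])

```text
time_s: 3.07
tcp_pos: [459.1, -213.7, 342.6]
orientation: [[-0.184, 0.983, -0.001], [0.983, 0.184, 0.0], [0.0, -0.001, -1.0]]
force: [0.1, -0.2, -0.2]
opening: 85.1
gripper_force: 0.0
```

```bash
cat >> h.py <<'E'
def wing(name="w"):
    im,st=grab("wrist"); P=cloud(im,st); hsv=cv2.cvtColor(im["pixels"],cv2.COLOR_RGB2HSV)
    m=(hsv[...,0]>10)&(hsv[...,0]<35)&(hsv[...,1]>90)&(P[...,2]>88)&(P[...,2]<106)
    m&=np.hypot(P[...,0]-459,P[...,1]+216)<45
    q=P[m]; r=cv2.minAreaRect(q[:,:2].astype(np.float32)); c,v=cv2.PCACompute(q[:,:2].astype(np.float32),None)
    a=np.degrees(np.arctan2(v[0,1],v[0,0]))%180
    print("wing",len(q),"ctr",np.round(r[0],1),np.round(r[1],1),"axis az",round(a,1),"nut",round(np.radians(a-86.5),2)); save(name,im["pixels"])
    return im,st,P
E
python3 - <<'E'
from h import *
im,st,P=wing("w1"); to(459,-216,100,100.8)
E
```

```text
wing 317 ctr [ 458.9 -215.9] [ 9.1 62.2] axis az 99.8 nut 0.23
tcp [ 459.2 -213.6  342.6] yaw 100.9 travel m [-0.0024 -0.0005  0.2426] turn 0.002 q [-0.5   0.12  0.96  1.69 -0.1   1.38  0.66] t 3.1
```

View pics/w1.png

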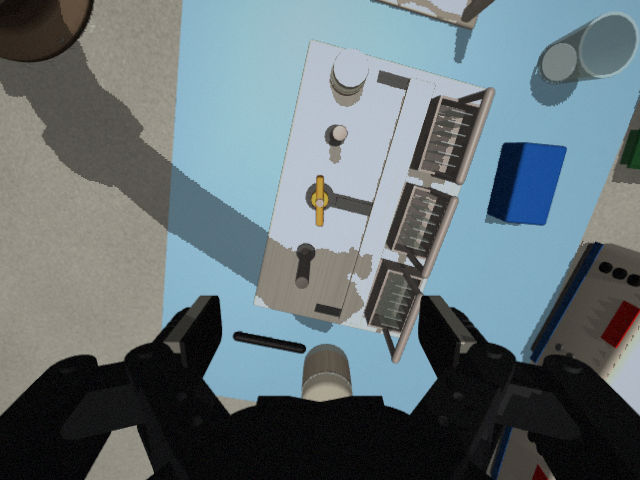

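Wrist view: the brass wing at (320,201) matches, with a nut angle of about 0.23 rad. Next: descend and grip across the thickness.

Call:
move_arm([
  {"travel": [-0.0024,-0.0005,0.039],"turn": 0.01,"claw": 0.05},
  {"travel": [0,0,0.039],"turn": 0,"claw": 0.05},
  {"travel": [0,0,0.039],"turn": 0,"claw": 0.05},
  {"travel": [0,0,0.039],"turn": 0,"claw": 0.05},
  {"travel": [0,0,0.039],"turn": 0,"claw": 0.05},
])

```text
time_s: 3.53
tcp_pos: [459.0, -216.1, 146.1]
orientation: [[-0.182, 0.983, 0.0], [0.983, 0.182, 0.0], [0.0, 0.0, -1.0]]
force: [0.9, 0.2, -1.2]
opening: 50.4
gripper_force: 0.0
```

Call:
move_arm([
  {"travel": [0,0,0.03],"turn": 0,"claw": 0.05},
  {"travel": [0,0,0.03],"turn": 0,"claw": 0.05},
  {"travel": [0,0,0.02],"turn": 0,"claw": 0.04},
  {"travel": [0,0,0],"turn": 0,"claw": 0.03},
  {"travel": [0,0,0],"turn": 0,"claw": 0.02},
])

```text
time_s: 3.95
tcp_pos: [458.5, -216.5, 67.5]
orientation: [[-0.18, 0.984, -0.002], [0.984, 0.18, 0.0], [0.001, -0.002, -1.0]]
force: [0.2, -1.0, 1.0]
opening: 20.3
gripper_force: 0.0
```

Call:
move_arm([
  {"travel": [0,0,0],"turn": 0,"claw": 0.0},
  {"travel": [0,0,0],"turn": 0,"claw": 0.0},
  {"travel": [0,0,0],"turn": 0,"claw": 0.0},
  {"travel": [0,0,0],"turn": 0,"claw": 0.0},
  {"travel": [0,0,0],"turn": 0,"claw": 0.0},
], force=40)

```text
time_s: 4.37
tcp_pos: [459.8, -216.3, 68.6]
orientation: [[-0.179, 0.984, 0.001], [0.984, 0.179, 0.0], [-0.0, 0.001, -1.0]]
force: [-0.7, -0.7, -1.0]
opening: -0.1
gripper_force: 0.0
```

Run:
```python
from h import *
print(bot.get_state()["opening"],bot.get_state()["gripper_force"])
try: im,st,P=wing("w2"); to(458.9,-215.9,67,99.8)
except Exception as e: print(e)
```

```text
-0.0741122419245427 0.0
wing 1169 ctr [ 455.8 -199. ] [ 9.5 29.1] axis az 99.9 nut 0.23
tcp [ 459.6 -216.2   68.4] yaw 100.3 travel m [ 0.0005 -0.0007  0.0014] turn 0.008 q [-0.27  0.46  0.79  2.04 -0.45  0.81  0.97] t 4.4
```

View pics/w2.png

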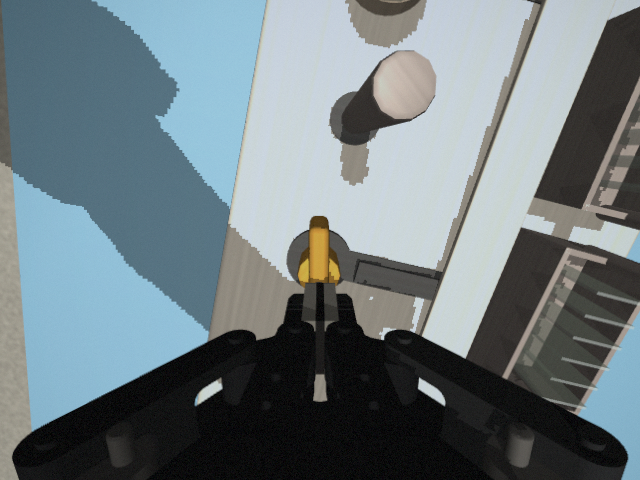

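The wing runs into the fingers at (319,285), yet the opening reads 0. I'll open and close again, watching the readings.

Call:
move_arm([
  {"travel": [0,0,0],"turn": 0,"claw": 0.03},
  {"travel": [0,0,0],"turn": 0,"claw": 0.03},
  {"travel": [0,0,0],"turn": 0,"claw": 0.03},
  {"travel": [0,0,0],"turn": 0,"claw": 0.03},
  {"travel": [0,0,0],"turn": 0,"claw": 0.03},
])

```text
time_s: 4.83
tcp_pos: [459.2, -216.4, 67.8]
orientation: [[-0.178, 0.984, -0.0], [0.984, 0.178, 0.0], [0.0, -0.0, -1.0]]
force: [0.4, 0.1, -0.3]
opening: 29.9
gripper_force: 0.0
```

Run:
```python
from h import *
im,st,P=wing("w3"); to(458.9,-215.9,67,99.8)
hsv=cv2.cvtColor(im["pixels"],cv2.COLOR_RGB2HSV)
for v in range(210,400,12): print(v,[tuple(np.round(P[v,u]).tolist()) for u in(310,320,330)], im["pixels"][v,320])
save("w3c",cv2.resize(im["pixels"][180:420,180:460],None,fx=2,fy=2))
```

```text
wing 1972 ctr [ 458.7 -215.8] [ 9.6 63.3] axis az 99.8 nut 0.23
tcp [ 459.2 -216.3   67.8] yaw 100.3 travel m [ 0.0005 -0.0002  0.0008] turn 0.008 q [-0.27  0.46  0.79  2.05 -0.45  0.81  0.97] t 4.9
210 [(448.0, -187.0, 48.0), (453.0, -186.0, 51.0), (459.0, -185.0, 49.0)] [203 214 221]
222 [(449.0, -194.0, 49.0), (453.0, -185.0, 85.0), (461.0, -192.0, 50.0)] [83 61 23]
234 [(449.0, -189.0, 96.0), (454.0, -188.0, 97.0), (459.0, -188.0, 95.0)] [204 161  64]
246 [(450.0, -195.0, 96.0), (455.0, -194.0, 97.0), (460.0, -194.0, 94.0)] [204 161  63]
258 [(451.0, -200.0, 97.0), (456.0, -200.0, 97.0), (463.0, -206.0, 77.0)] [206 161  66]
270 [(452.0, -207.0, 94.0), (457.0, -205.0, 97.0), (464.0, -212.0, 77.0)] [205 161  66]
282 [(453.0, -213.0, 95.0), (458.0, -212.0, 96.0), (465.0, -219.0, 78.0)] [152 123  60]
294 [(454.0, -216.0, 103.0), (459.0, -215.0, 103.0), (470.0, -239.0, 50.0)] [110 102  97]
306 [(456.0, -226.0, 95.0), (460.0, -221.0, 103.0), (471.0, -247.0, 49.0)] [113 100  87]
318 [(457.0, -233.0, 95.0), (462.0, -231.0, 97.0), (473.0, -256.0, 50.0)] [125  93  37]
330 [(458.0, -240.0, 95.0), (463.0, -237.0, 98.0), (475.0, -265.0, 49.0)] [128  94  41]
342 [(463.0, -276.0, 50.0), (464.0, -244.0, 98.0), (476.0, -274.0, 49.0)] [125  91  34]
354 [(465.0, -286.0, 48.0), (471.0, -284.0, 49.0), (478.0, -283.0, 49.0)] [150 144 134]
366 [(466.0, -295.0, 50.0), (473.0, -293.0, 50.0), (480.0, -293.0, 49.0)] [145 139 128]
378 [(468.0, -302.0, 53.0), (475.0, -302.0, 50.0), (482.0, -302.0, 50.0)] [144 137 128]
390 [(469.0, -314.0, 50.0), (476.0, -312.0, 50.0), (484.0, -312.0, 49.0)] [147 140 130]
```

View pics/w3c.png

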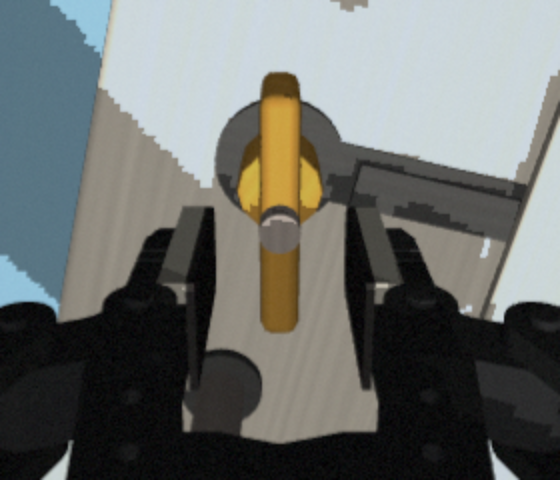

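Run:
```python
from h import *
im,st=grab("wrist"); P=cloud(im,st); R=np.array(st["orientation"])
T=(P-st["tcp_pos"])@R
for (u,v) in [(275,290),(280,300),(265,315),(282,330),(275,350),(365,300),(362,340),(375,310),(320,297)]: print(u,v,np.round(T[v,u],1),im["pixels"][v,u], np.round(P[v,u],1))
```

```text
275 290 [ 10.  -19.2 -49.7] [75 73 67] [ 438.5 -209.9  117.5]
280 300 [ 10.  -16.1 -59. ] [6 7 8] [ 441.6 -209.4  126.8]
265 315 [ 10.1 -20.1 -71.4] [51 51 46] [ 437.7 -209.9  139.2]
282 330 [ -2.3 -15.5 -60.8] [9 9 8] [ 444.4 -221.4  128.7]
275 350 [ -1.  -16.2 -76.4] [31 31 30] [ 443.4 -220.2  144.2]
365 300 [  9.4  17.8 -57.9] [74 74 67] [ 475.  -203.9  125.8]
362 340 [  2.8  14.6 -76. ] [21 17 20] [ 473.1 -211.   143.8]
375 310 [  9.7  20.4 -66.7] [74 73 65] [ 477.5 -203.2  134.6]
320 297 [ -0.1  -0.2 -35.4] [109 103  96] [ 459.  -216.5  103.2]
```

Call:
move_arm([
  {"travel": [0,0,0],"turn": 0,"claw": 0.015},
  {"travel": [0,0,0],"turn": 0,"claw": 0.012},
  {"travel": [0,0,0],"turn": 0,"claw": 0.008},
  {"travel": [0,0,0],"turn": 0,"claw": 0.005},
  {"travel": [0,0,0],"turn": 0,"claw": 0.005},
])

```text
time_s: 5.35
tcp_pos: [459.2, -216.3, 67.9]
orientation: [[-0.178, 0.984, -0.0], [0.984, 0.178, 0.0], [0.0, -0.0, -1.0]]
force: [0.1, 0.1, -0.2]
opening: 5.0
gripper_force: 0.0
```

Run:
```python
from h import *
im,st,P=wing("w4"); print(st["opening"],st["gripper_force"],st["force"]);T=(P-st["tcp_pos"])@np.array(st["orientation"])
for v in (286,300,315): print([(u,np.round(T[v,u],0).tolist()) for u in range(296,348,5)])
```

```text
wing 1598 ctr [ 458.7 -215.8] [ 9.6 63. ] axis az 100.1 nut 0.24
5.009540870651403 0.0 [ 0.14182301  0.10408157 -0.16054012]
[(296, [-19.0, -16.0, 19.0]), (301, [10.0, -8.0, -46.0]), (306, [10.0, -6.0, -45.0]), (311, [10.0, -4.0, -46.0]), (316, [5.0, -2.0, -34.0]), (321, [5.0, 0.0, -34.0]), (326, [10.0, 2.0, -46.0]), (331, [10.0, 5.0, -46.0]), (336, [10.0, 7.0, -45.0]), (341, [-19.0, 13.0, 19.0]), (346, [-19.0, 17.0, 19.0])]
[(296, [6.0, -10.0, -51.0]), (301, [10.0, -8.0, -58.0]), (306, [10.0, -6.0, -59.0]), (311, [10.0, -4.0, -59.0]), (316, [-2.0, -2.0, -36.0]), (321, [-2.0, 0.0, -35.0]), (326, [10.0, 2.0, -60.0]), (331, [10.0, 4.0, -58.0]), (336, [10.0, 6.0, -59.0]), (341, [10.0, 8.0, -59.0]), (346, [6.0, 11.0, -51.0])]
[(296, [10.0, -9.0, -71.0]), (301, [11.0, -7.0, -72.0]), (306, [11.0, -5.0, -73.0]), (311, [10.0, -4.0, -71.0]), (316, [-13.0, -2.0, -29.0]), (321, [-13.0, 0.0, -30.0]), (326, [6.0, 2.0, -64.0]), (331, [10.0, 4.0, -70.0]), (336, [10.0, 6.0, -71.0]), (341, [10.0, 7.0, -71.0]), (346, [6.0, 10.0, -64.0])]
```

The depth shows the visible finger ends about 45 mm behind the reported TCP: they end near world z 112, above the wing, so they shut on nothing. I'll open, lower about 38 mm in small steps and close again.

Call:
move_arm([
  {"travel": [0,0,0],"turn": 0,"claw": 0.03},
  {"travel": [0,0,0],"turn": 0,"claw": 0.03},
  {"travel": [0,0,0],"turn": 0,"claw": 0.03},
  {"travel": [0,0,0.01],"turn": 0,"claw": 0.03},
  {"travel": [0,0,0.005],"turn": 0,"claw": 0.03},
])

```text
time_s: 5.82
tcp_pos: [459.1, -216.0, 51.9]
orientation: [[-0.178, 0.984, -0.0], [0.984, 0.178, 0.0], [0.0, -0.0, -1.0]]
force: [-0.3, 0.4, -0.1]
opening: 30.5
gripper_force: 0.0
```

Call:
move_arm([
  {"travel": [0,0,0.005],"turn": 0,"claw": 0.03},
  {"travel": [0,0,0.005],"turn": 0,"claw": 0.03},
  {"travel": [0,0,0.005],"turn": 0,"claw": 0.03},
  {"travel": [0,0,0.005],"turn": 0,"claw": 0.03},
  {"travel": [0,0,0.0],"turn": 0,"claw": 0.03},
])

```text
time_s: 6.23
tcp_pos: [458.6, -216.1, 31.8]
orientation: [[-0.178, 0.984, -0.001], [0.984, 0.178, 0.0], [0.001, -0.001, -1.0]]
force: [-0.8, 1.2, -0.4]
opening: 30.1
gripper_force: 0.0
```

Call:
move_arm([
  {"travel": [0,0,0],"turn": 0,"claw": 0.0},
  {"travel": [0,0,0],"turn": 0,"claw": 0.0},
  {"travel": [0,0,0],"turn": 0,"claw": 0.0},
  {"travel": [0,0,0],"turn": 0,"claw": 0.0},
  {"travel": [0,0,0],"turn": 0,"claw": 0.0},
], force=40)

```text
time_s: 6.65
tcp_pos: [459.1, -216.3, 32.8]
orientation: [[-0.178, 0.984, -0.0], [0.984, 0.178, -0.0], [-0.0, -0.0, -1.0]]
force: [1.2, 0.2, -8.0]
opening: 21.3
gripper_force: 39.4
```

The grip is at 21 mm, on the round hub below the wings (z≤78). Raise 8 mm and grip the wing itself.

Call:
move_arm([
  {"travel": [0,0,0],"turn": 0,"claw": 0.03},
  {"travel": [0,0,0],"turn": 0,"claw": 0.03},
  {"travel": [0,0,0],"turn": 0,"claw": 0.03},
  {"travel": [0,0,-0.008],"turn": 0,"claw": 0.03},
  {"travel": [0,0,0],"turn": 0,"claw": 0.03},
])

```text
time_s: 7.07
tcp_pos: [459.8, -216.9, 42.2]
orientation: [[-0.178, 0.984, 0.002], [0.984, 0.178, -0.0], [-0.001, 0.001, -1.0]]
force: [0.5, 0.5, -0.5]
opening: 30.2
gripper_force: 0.0
```

Call:
move_arm([
  {"travel": [0,0,0],"turn": 0,"claw": 0.0},
  {"travel": [0,0,0],"turn": 0,"claw": 0.0},
  {"travel": [0,0,0],"turn": 0,"claw": 0.0},
  {"travel": [0,0,0],"turn": 0,"claw": 0.0},
  {"travel": [0,0,0],"turn": 0,"claw": 0.0},
], force=40)

```text
time_s: 7.48
tcp_pos: [459.3, -216.4, 41.4]
orientation: [[-0.178, 0.984, 0.0], [0.984, 0.178, 0.0], [0.0, 0.0, -1.0]]
force: [-1.6, 0.1, 8.4]
opening: 9.2
gripper_force: 42.4
```

Gripped at 9.2 mm. Now turn anticlockwise.

Call:
move_arm([
  {"travel": [0,0,0],"turn": -0.1,"claw": 0.0},
  {"travel": [0,0,0],"turn": -0.1,"claw": 0.0},
  {"travel": [0,0,0],"turn": -0.1,"claw": 0.0},
  {"travel": [0,0,0],"turn": -0.1,"claw": 0.0},
  {"travel": [0,0,0],"turn": -0.1,"claw": 0.0},
])

```text
time_s: 7.9
tcp_pos: [459.7, -216.2, 41.4]
orientation: [[-0.632, 0.775, 0.001], [0.775, 0.632, 0.0], [-0.0, 0.001, -1.0]]
force: [-0.1, 1.5, 6.7]
opening: 9.1
gripper_force: 42.1
```

Call:
move_arm([
  {"travel": [0,0,0],"turn": -0.1,"claw": 0.0},
  {"travel": [0,0,0],"turn": -0.1,"claw": 0.0},
  {"travel": [0,0,0],"turn": -0.1,"claw": 0.0},
  {"travel": [0,0,0],"turn": -0.1,"claw": 0.0},
  {"travel": [0,0,0],"turn": -0.1,"claw": 0.0},
])

```text
time_s: 8.32
tcp_pos: [460.0, -215.8, 41.4]
orientation: [[-0.926, 0.377, 0.001], [0.377, 0.926, 0.001], [-0.001, 0.001, -1.0]]
force: [-0.1, 2.4, 5.3]
opening: 9.1
gripper_force: 42.1
```

Run:
```python
from h import *
im,st,P=wing("w5"); to(458.9,-215.9,41,0); print(st["force"],st["ft_torque"],st["opening"])
```

```text
wing 2675 ctr [ 457.9 -215.2] [30.6 60.2] axis az 157.6 nut 1.24
tcp [ 460.  -215.9   41.4] yaw 158.2 travel m [ 0.001  -0.0004  0.0004] turn 2.762 q [-0.03  0.44  0.48  2.05 -0.3   0.72  1.83] t 8.4
[-0.13729204  2.41523743  5.26282508] [ 0.5770183  -0.11166214 -0.06414161] 9.054080690690885
```

Call:
move_arm([
  {"travel": [0,0,0],"turn": -0.1,"claw": 0.0},
  {"travel": [0,0,0],"turn": -0.1,"claw": 0.0},
  {"travel": [0,0,0],"turn": -0.1,"claw": 0.0},
  {"travel": [0,0,0],"turn": -0.1,"claw": 0.0},
  {"travel": [0,0,0],"turn": -0.1,"claw": 0.0},
])

```text
time_s: 8.78
tcp_pos: [460.0, -215.4, 41.4]
orientation: [[-0.994, -0.111, 0.001], [-0.111, 0.994, 0.001], [-0.001, 0.001, -1.0]]
force: [0.3, 4.2, 5.9]
opening: 9.1
gripper_force: 42.3
```

Call:
move_arm([
  {"travel": [0,0,0],"turn": 0,"claw": 0.03},
  {"travel": [0,0,0],"turn": 0,"claw": 0.03},
  {"travel": [0,0,0],"turn": 0,"claw": 0.03},
  {"travel": [0,0,-0.035],"turn": 0,"claw": 0.03},
  {"travel": [0,0,-0.035],"turn": 0,"claw": 0.03},
])

```text
time_s: 9.2
tcp_pos: [457.1, -216.0, 109.8]
orientation: [[-0.995, -0.104, -0.006], [-0.104, 0.995, 0.001], [0.006, 0.001, -1.0]]
force: [1.2, 0.3, 0.1]
opening: 30.1
gripper_force: 0.0
```

Run:
```python
from h import *
im,st,P=wing("w6"); to(458.9,-215.9,41,0)
```

```text
wing 1356 ctr [ 458.4 -216.7] [63.3  9.9] axis az 6.5 nut -1.4
tcp [ 461.3 -218.2  117.1] yaw -174.1 travel m [0.0025 0.0027 0.0761] turn -3.038 q [ 0.02  0.31  0.4   1.98 -0.15  0.87  2.18] t 9.2
```

Call:
move_arm([
  {"travel": [0,0,0],"turn": 0.1044,"claw": 0.03},
  {"travel": [0,0,0],"turn": 0.1044,"claw": 0.03},
  {"travel": [0,0,0],"turn": 0.1044,"claw": 0.03},
  {"travel": [0,0,0],"turn": 0.1044,"claw": 0.03},
  {"travel": [0,0,0],"turn": 0.1044,"claw": 0.03},
])

```text
time_s: 9.67
tcp_pos: [459.0, -216.4, 110.7]
orientation: [[-0.912, 0.41, -0.0], [0.41, 0.912, -0.0], [0.0, -0.0, -1.0]]
force: [-0.1, 0.3, 0.3]
opening: 30.0
gripper_force: 0.0
```

Call:
move_arm([
  {"travel": [0,0,0],"turn": 0.1044,"claw": 0.03},
  {"travel": [0,0,0],"turn": 0.1044,"claw": 0.03},
  {"travel": [0,0,0],"turn": 0.1044,"claw": 0.03},
  {"travel": [0,0,0],"turn": 0.1044,"claw": 0.03},
  {"travel": [0,0,0],"turn": 0.1044,"claw": 0.03},
])

```text
time_s: 10.08
tcp_pos: [459.0, -216.5, 110.7]
orientation: [[-0.586, 0.81, -0.0], [0.81, 0.586, -0.0], [0.0, -0.0, -1.0]]
force: [-0.1, -0.6, 0.3]
opening: 29.5
gripper_force: 0.0
```

Call:
move_arm([
  {"travel": [0,0,0],"turn": 0.1044,"claw": 0.03},
  {"travel": [0,0,0],"turn": 0.1044,"claw": 0.03},
  {"travel": [0,0,0],"turn": 0.1044,"claw": 0.03},
  {"travel": [0,0,0],"turn": 0.1044,"claw": 0.03},
  {"travel": [0,0,0],"turn": 0.1044,"claw": 0.03},
])

```text
time_s: 10.5
tcp_pos: [459.1, -216.4, 110.8]
orientation: [[-0.104, 0.995, -0.0], [0.995, 0.104, -0.0], [-0.0, -0.0, -1.0]]
force: [0.4, -0.5, 0.0]
opening: 29.9
gripper_force: 0.0
```

Call:
move_arm([
  {"travel": [0,0,0],"turn": 0.1044,"claw": 0.03},
  {"travel": [0,0,0],"turn": 0.1044,"claw": 0.03},
  {"travel": [0,0,0],"turn": 0.1044,"claw": 0.03},
  {"travel": [0,0,0],"turn": 0.1044,"claw": 0.03},
  {"travel": [0,0,0],"turn": 0.1044,"claw": 0.03},
])

```text
time_s: 10.92
tcp_pos: [459.1, -216.5, 110.8]
orientation: [[0.405, 0.914, 0.0], [0.914, -0.405, -0.0], [-0.0, 0.0, -1.0]]
force: [-0.1, -0.9, -0.6]
opening: 30.0
gripper_force: 0.0
```

Call:
move_arm([
  {"travel": [0,0,0],"turn": 0.1044,"claw": 0.03},
  {"travel": [0,0,0],"turn": 0.1044,"claw": 0.03},
  {"travel": [0,0,0],"turn": 0.1044,"claw": 0.03},
  {"travel": [0,0,0],"turn": 0.1044,"claw": 0.03},
  {"travel": [0,0,0],"turn": 0.1044,"claw": 0.03},
])

```text
time_s: 11.33
tcp_pos: [459.2, -216.4, 110.9]
orientation: [[0.807, 0.59, 0.0], [0.59, -0.807, -0.0], [-0.0, 0.0, -1.0]]
force: [-0.4, 0.2, -0.1]
opening: 30.1
gripper_force: 0.0
```

Call:
move_arm([
  {"travel": [0,0,0],"turn": 0.1044,"claw": 0.03},
  {"travel": [0,0,0],"turn": 0.1044,"claw": 0.03},
  {"travel": [0,0,0],"turn": 0.1044,"claw": 0.03},
  {"travel": [0,0,0],"turn": 0.1044,"claw": 0.03},
  {"travel": [0,0,0],"turn": 0.1044,"claw": 0.03},
])

```text
time_s: 11.75
tcp_pos: [459.2, -216.4, 110.9]
orientation: [[0.994, 0.11, 0.0], [0.11, -0.994, -0.0], [0.0, 0.0, -1.0]]
force: [0.5, -0.1, -0.1]
opening: 30.3
gripper_force: 0.0
```

Run:
```python
from h import *
im,st,P=wing("w7"); to(458.8,-216.2,41,6.5)
```

```text
wing 1280 ctr [ 459.4 -216.3] [62.8  9.8] axis az 6.7 nut -1.39
tcp [ 459.3 -216.2  110.7] yaw 5.9 travel m [-0.0004 -0.0001  0.0697] turn -0.01 q [-0.51  0.55  1.18  2.02 -0.62  0.99 -0.49] t 11.8
```

Call:
move_arm([
  {"travel": [0,0,0.035],"turn": -0.01,"claw": 0.03},
  {"travel": [0,0,0.025],"turn": 0,"claw": 0.03},
  {"travel": [0,0,0.01],"turn": 0,"claw": 0.03},
  {"travel": [0,0,0],"turn": 0,"claw": 0.0},
  {"travel": [0,0,0],"turn": 0,"claw": 0.0},
])

```text
time_s: 12.22
tcp_pos: [458.1, -215.7, 40.9]
orientation: [[0.992, 0.127, -0.002], [0.127, -0.992, 0.002], [-0.002, -0.002, -1.0]]
force: [-1.9, -0.1, -7.4]
opening: 9.0
gripper_force: 43.0
```

Call:
move_arm([
  {"travel": [0,0,0],"turn": 0,"claw": 0.0},
  {"travel": [0,0,0],"turn": 0,"claw": 0.0},
  {"travel": [0,0,0],"turn": 0,"claw": 0.0},
  {"travel": [0,0,0],"turn": -0.05,"claw": 0.0},
  {"travel": [0,0,0],"turn": -0.1,"claw": 0.0},
])

```text
time_s: 12.63
tcp_pos: [458.2, -215.9, 40.9]
orientation: [[0.961, 0.276, -0.002], [0.276, -0.961, 0.001], [-0.002, -0.001, -1.0]]
force: [-4.8, 1.4, -11.1]
opening: 8.9
gripper_force: 42.8
```

Call:
move_arm([
  {"travel": [0,0,0],"turn": -0.1,"claw": 0.0},
  {"travel": [0,0,0],"turn": -0.1,"claw": 0.0},
  {"travel": [0,0,0],"turn": -0.1,"claw": 0.0},
  {"travel": [0,0,0],"turn": -0.1,"claw": 0.0},
  {"travel": [0,0,0],"turn": -0.1,"claw": 0.0},
])

```text
time_s: 13.05
tcp_pos: [458.5, -216.2, 40.9]
orientation: [[0.709, 0.705, -0.001], [0.705, -0.709, 0.0], [-0.0, -0.001, -1.0]]
force: [-3.0, 0.9, -15.2]
opening: 8.8
gripper_force: 42.2
```

Call:
move_arm([
  {"travel": [0,0,0],"turn": -0.1,"claw": 0.0},
  {"travel": [0,0,0],"turn": -0.1,"claw": 0.0},
  {"travel": [0,0,0],"turn": -0.1,"claw": 0.0},
  {"travel": [0,0,0],"turn": -0.1,"claw": 0.0},
  {"travel": [0,0,0],"turn": -0.1,"claw": 0.0},
])

```text
time_s: 13.47
tcp_pos: [458.9, -216.4, 40.9]
orientation: [[0.285, 0.959, -0.0], [0.959, -0.285, -0.0], [-0.0, -0.0, -1.0]]
force: [-1.3, 0.2, -16.1]
opening: 8.8
gripper_force: 42.0
```

Run:
```python
from h import *
im,st,P=wing("w8"); to(458.8,-216.2,41,86.5); print(st["force"],st["ft_torque"],st["opening"])
```

```text
wing 2722 ctr [ 458.7 -215.9] [60.8 29.5] axis az 73.5 nut -0.23
tcp [ 458.9 -216.4   40.9] yaw 73.8 travel m [ 0.0001 -0.0002 -0.0001] turn -0.221 q [-0.22  0.5   0.73  2.06 -0.48  0.76  0.53] t 13.5
[ -1.30484519   0.24380687 -16.12364673] [ 0.0226794   0.11085339 -0.09627903] 8.780688332841509
```

Call:
move_arm([
  {"travel": [0,0,0],"turn": -0.05,"claw": 0.0},
  {"travel": [0,0,0],"turn": -0.05,"claw": 0.0},
  {"travel": [0,0,0],"turn": -0.04,"claw": 0.0},
  {"travel": [0,0,0],"turn": 0,"claw": 0.0},
  {"travel": [0,0,0],"turn": 0,"claw": 0.0},
])

```text
time_s: 13.93
tcp_pos: [459.0, -216.3, 40.9]
orientation: [[0.157, 0.988, -0.0], [0.988, -0.157, 0.0], [0.0, -0.0, -1.0]]
force: [-1.4, 1.3, -13.6]
opening: 9.3
gripper_force: 48.9
```

Call:
move_arm([
  {"travel": [0,0,0],"turn": 0,"claw": 0.03},
  {"travel": [0,0,0],"turn": 0,"claw": 0.03},
  {"travel": [0,0,0],"turn": 0,"claw": 0.03},
  {"travel": [0,0,-0.03],"turn": 0,"claw": 0.03},
  {"travel": [0,0,-0.04],"turn": 0,"claw": 0.04},
])

```text
time_s: 14.35
tcp_pos: [458.1, -216.1, 110.3]
orientation: [[0.153, 0.988, -0.004], [0.988, -0.153, -0.0], [-0.001, -0.004, -1.0]]
force: [1.0, -0.4, 0.1]
opening: 39.3
gripper_force: 0.0
```

Call:
move_arm([
  {"travel": [0,0,-0.04],"turn": 0,"claw": 0.05},
  {"travel": [0,0,-0.04],"turn": 0,"claw": 0.05},
  {"travel": [0,0,-0.04],"turn": 0,"claw": 0.05},
  {"travel": [0,0,-0.04],"turn": 0,"claw": 0.05},
  {"travel": [0,0,-0.01],"turn": 0,"claw": 0.05},
])

```text
time_s: 14.77
tcp_pos: [461.9, -218.6, 287.6]
orientation: [[0.154, 0.988, 0.01], [0.988, -0.154, -0.002], [-0.0, 0.01, -1.0]]
force: [-0.1, -1.3, -0.3]
opening: 50.1
gripper_force: 0.0
```

Run:
```python
from h import *
im,st,P=wing("w9"); c,s=np.cos(-.061),np.sin(-.061)
O=np.array([534,-220.6]); L=(P[...,:2]-O)@np.array([[c,-s],[s,c]])  # platform coords
def bars(P):
    m=(P[...,2]>158)&(P[...,2]<176)&(P[...,0]>560)&(P[...,0]<640)&(P[...,1]>-400)&(P[...,1]<-60)
    n,l,stt,_=cv2.connectedComponentsWithStats(m.astype(np.uint8))
    for k in range(1,n):
        if stt[k,4]>60:
            q=P[l==k]; r=cv2.minAreaRect(q[:,:2].astype(np.float32)); print("bar",len(q),np.round(r[0],1),np.round(r[1]),round(r[2],1),np.round(np.percentile(q[:,2],80),1))
bars(P)
m=(P[...,2]>60)&(P[...,2]<67)&(abs(L[...,1])<150)
x=L[...,0][m]; print("rail lip x pct",np.round(np.percentile(x[x<60],[2,50,90,95,98]),1))
to(600,-112,300,86.5)
```

```text
wing 409 ctr [ 458.8 -215.9] [62.7  9.8] axis az 78.5 nut -0.14
bar 1696 [ 599.7 -111.3] [98. 11.] 87.5 169.3
bar 1247 [ 593.9 -220.6] [96. 10.] 85.0 169.4
bar 815 [ 588.6 -328.6] [81. 11.] 85.6 169.4
rail lip x pct [-18.5  -1.5  13.5  34.4  51. ]
tcp [ 462.  -218.2  286.8] yaw 81.2 travel m [ 0.126   0.1202 -0.0119] turn -0.093 q [-0.42  0.16  0.89  1.78 -0.13  1.25  0.35] t 14.8
```

View pics/w9.png

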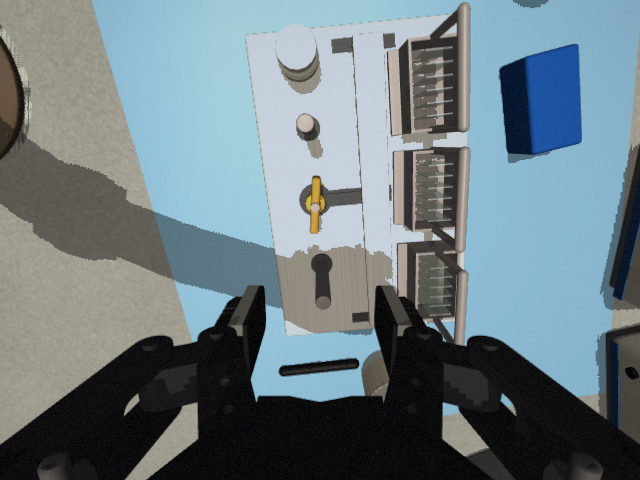

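Nut at 3.0, and the lip has pulled back so the foot plates at (395,95), (398,188) and (402,285) show free. Now refine the rack pose from the existing top cloud while moving over the left basket at (600,-112).

Call:
move_arm([
  {"travel": [0.025,0.024,0],"turn": -0.019,"claw": 0.05},
  {"travel": [0.025,0.024,0],"turn": -0.019,"claw": 0.05},
  {"travel": [0.025,0.024,0],"turn": -0.019,"claw": 0.05},
  {"travel": [0.025,0.024,0],"turn": -0.019,"claw": 0.05},
  {"travel": [0.025,0.024,0],"turn": -0.019,"claw": 0.05},
])

```text
time_s: 15.23
tcp_pos: [594.1, -104.9, 280.4]
orientation: [[0.057, 0.998, 0.001], [0.998, -0.057, 0.0], [0.0, 0.001, -1.0]]
force: [1.1, -0.4, -0.4]
opening: 50.1
gripper_force: 0.0
```

Call:
move_arm([
  {"travel": [0,0,0],"turn": 0,"claw": 0.05},
  {"travel": [0,0,0],"turn": 0,"claw": 0.05},
])

```text
time_s: 15.4
tcp_pos: [593.9, -104.1, 279.4]
orientation: [[0.054, 0.999, -0.001], [0.999, -0.054, -0.001], [-0.001, -0.001, -1.0]]
force: [-0.4, -0.3, -0.3]
opening: 49.9
gripper_force: 0.0
```

Run:
```python
from h import *
def rackfit(P,n):
    A=P[(P[...,0]>440)&(P[...,0]<680)&(P[...,1]>20)&(P[...,1]<440)]
    z=A[:,2]; t=A[(z>180)&(z<194)]
    # cross bar: farthest x cluster
    a=np.radians(-4.4)
    for _ in range(3):
        xr=t[:,:2]@[np.cos(a),np.sin(a)]; yr=t[:,:2]@[-np.sin(a),np.cos(a)]
        k=xr>np.percentile(xr,98)-14; p=np.polyfit(yr[k],xr[k],1); a-=np.arctan(p[0])
    xr=t[:,:2]@[np.cos(a),np.sin(a)]; yr=t[:,:2]@[-np.sin(a),np.cos(a)]; k=xr>np.percentile(xr,98)-14
    xb=np.median(xr[k]); yb=np.percentile(yr[k],[1,99])
    W=A[(z>155)&(z<194)]; xw=W[:,:2]@[np.cos(a),np.sin(a)]-xb+78; yw=W[:,:2]@[-np.sin(a),np.cos(a)]
    f=(xw<55)&(xw>-40)
    h,e=np.histogram(yw[f],np.arange(0,460,4))
    print(n,"yaw",round(np.degrees(a),2),"xr frame",round(xb,1),"y ends",np.round(yb,1),yb.mean(),"prong x min",np.round(np.percentile(xw[f],1),1))
    print([(int(b),int(c)) for b,c in zip(e,h) if c>4])
    yc=yb.mean(); o=np.array([np.cos(a),np.sin(a)])*(xb-78)+np.array([-np.sin(a),np.cos(a)])*yc
    print("origin",np.round(o,1))
for n in("top","scene"): rackfit(np.load(n+".npz")["P"],n)
im,st=grab("wrist");P=cloud(im,st);save("w10",im["pixels"])
m=(P[...,2]>162)&(P[...,2]<176)&(P[...,0]>540)&(P[...,0]<650)&(P[...,1]>-170)&(P[...,1]<-60)
r=cv2.minAreaRect(P[m][:,:2].astype(np.float32));print(r)
to(r[0][0],r[0][1],101,r[2])
```

```text
top yaw -4.27 xr frame 601.5 y ends [ 93.5 447.8] 270.6370299329376 prong x min -25.9
[(124, 7), (128, 37), (132, 28), (180, 35), (184, 28), (240, 31), (244, 33), (248, 5), (288, 15), (292, 42), (296, 17), (348, 5), (352, 37), (356, 28), (404, 35), (408, 24)]
origin [542.1 230.9]
scene yaw -3.91 xr frame 605.3 y ends [ 94.9 448.8] 271.86418380938403 prong x min -27.8
[(124, 6), (128, 27), (132, 50), (136, 7), (176, 7), (180, 29), (184, 57), (236, 10), (240, 49), (244, 44), (288, 11), (292, 43), (296, 50), (300, 6), (348, 9), (352, 37), (356, 59), (400, 17), (404, 52), (408, 52)]
origin [544.7 235.3]
((599.4839477539062, -111.01134490966797), (97.30673217773438, 9.996973037719727), 87.4024887084961)
tcp [ 592.8 -106.   280. ] yaw 86.7 travel m [-0.0044  0.0072  0.179 ] turn -0.012 q [-0.47  0.38  0.79  1.57 -0.27  1.31  0.3 ] t 15.4
```

Call:
move_arm([
  {"travel": [-0.0044,0.0072,0.0],"turn": -0.012,"claw": 0.05},
  {"travel": [0,0,0.04],"turn": 0,"claw": 0.05},
  {"travel": [0,0,0.04],"turn": 0,"claw": 0.05},
  {"travel": [0,0,0.04],"turn": 0,"claw": 0.05},
  {"travel": [0,0,0.03],"turn": 0,"claw": 0.05},
])

```text
time_s: 15.87
tcp_pos: [598.3, -112.3, 128.5]
orientation: [[0.048, 0.999, -0.001], [0.999, -0.048, 0.0], [0.0, -0.001, -1.0]]
force: [0.5, 0.8, 0.8]
opening: 49.9
gripper_force: 0.0
```

Call:
move_arm([
  {"travel": [0,0,0.02],"turn": 0,"claw": 0.05},
  {"travel": [0,0,0.008],"turn": 0,"claw": 0.04},
  {"travel": [0,0,0],"turn": 0,"claw": 0.02},
  {"travel": [0,0,0],"turn": 0,"claw": 0.0},
  {"travel": [0,0,0],"turn": 0,"claw": 0.0},
], force=60)

```text
time_s: 16.28
tcp_pos: [600.7, -111.8, 104.8]
orientation: [[0.047, 0.999, 0.003], [0.999, -0.047, -0.0], [-0.0, 0.003, -1.0]]
force: [0.1, -0.5, -1.2]
opening: 7.8
gripper_force: 58.4
```

Call:
move_arm([
  {"travel": [0,0,0],"turn": 0,"claw": 0.0},
  {"travel": [0,0,0],"turn": 0,"claw": 0.0},
  {"travel": [0,0,0],"turn": 0,"claw": 0.0},
  {"travel": [0,0,-0.005],"turn": 0,"claw": 0.0},
  {"travel": [0,0,-0.005],"turn": 0,"claw": 0.0},
])

```text
time_s: 16.7
tcp_pos: [599.6, -110.5, 113.4]
orientation: [[0.046, 0.999, 0.0], [0.999, -0.046, 0.0], [0.0, 0.0, -1.0]]
force: [-0.1, -0.4, -1.1]
opening: 8.2
gripper_force: 58.7
```

Run:
```python
from h import *
im,st=grab("wrist");save("w11",im["pixels"]);P=cloud(im,st);print(st["opening"],st["force"],st["gripper_force"])
to(600,-111,200)
```

```text
8.203136040202793 [-0.13764206 -0.42615969 -1.12210356] 58.72299313545227
tcp [ 600.3 -110.7  114.4] yaw 87.4 travel m [-0.0003 -0.0001 -0.0856] turn 0 q [-0.39  0.54  0.7   1.75 -0.41  1.    0.42] t 16.8
```

View pics/w11.png

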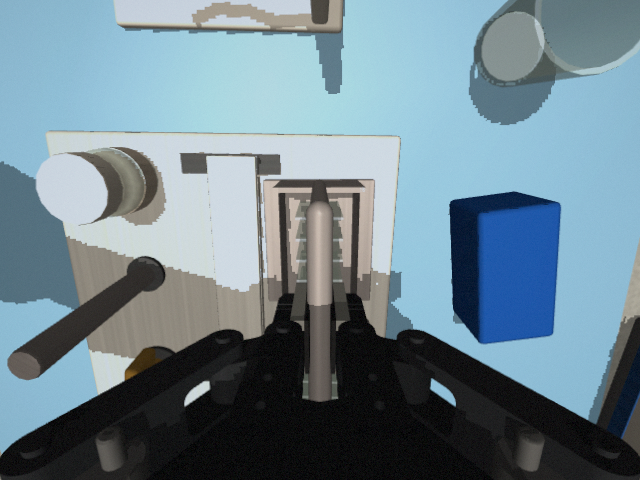

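Basket held: the bar runs through the fingers at (320,300) and the opening is 8.2 mm. Lift and carry to the front of hook 2.

Call:
move_arm([
  {"travel": [0,0,-0.02],"turn": 0.01,"claw": 0.0},
  {"travel": [0,0,-0.035],"turn": 0.01,"claw": 0.0},
  {"travel": [0,0,-0.035],"turn": 0.01,"claw": 0.0},
  {"travel": [0,0,-0.035],"turn": 0,"claw": 0.0},
  {"travel": [0,0,-0.035],"turn": 0,"claw": 0.0},
])

```text
time_s: 17.17
tcp_pos: [599.3, -110.7, 274.8]
orientation: [[0.076, 0.997, 0.0], [0.997, -0.076, 0.0], [0.0, 0.0, -1.0]]
force: [1.0, -0.6, -2.6]
opening: 7.9
gripper_force: 58.7
```

Call:
move_arm([
  {"travel": [0.015,-0.005,0],"turn": 0,"claw": 0.0},
  {"travel": [0.0282,-0.0094,0],"turn": 0,"claw": 0.0},
  {"travel": [0.0282,-0.0094,0],"turn": 0,"claw": 0.0},
  {"travel": [0.0282,-0.0094,0],"turn": 0,"claw": 0.0},
  {"travel": [0.0282,-0.0094,0],"turn": 0,"claw": 0.0},
])

```text
time_s: 17.58
tcp_pos: [566.3, 21.3, 273.1]
orientation: [[0.076, 0.997, 0.0], [0.997, -0.076, 0.001], [0.001, 0.0, -1.0]]
force: [0.9, -0.3, -1.6]
opening: 8.1
gripper_force: 58.7
```

Call:
move_arm([
  {"travel": [0.0282,-0.0094,0],"turn": 0,"claw": 0.0},
  {"travel": [0.0282,-0.0094,0],"turn": 0,"claw": 0.0},
  {"travel": [0.0282,-0.0094,0],"turn": 0,"claw": 0.0},
  {"travel": [0.0282,-0.0094,0],"turn": 0,"claw": 0.0},
  {"travel": [0.0282,-0.0094,0],"turn": 0,"claw": 0.0},
])

```text
time_s: 18.0
tcp_pos: [530.0, 165.6, 273.2]
orientation: [[0.076, 0.997, 0.0], [0.997, -0.076, 0.001], [0.001, 0.0, -1.0]]
force: [0.5, 0.5, -1.3]
opening: 8.2
gripper_force: 58.7
```

Call:
move_arm([
  {"travel": [0.0282,-0.0094,0],"turn": 0,"claw": 0.0},
  {"travel": [0.0282,-0.0094,0],"turn": 0,"claw": 0.0},
  {"travel": [0.0282,-0.0094,0],"turn": 0,"claw": 0.0},
  {"travel": [0.0282,-0.0094,0],"turn": 0,"claw": 0.0},
  {"travel": [0.0282,-0.0094,0],"turn": 0,"claw": 0.0},
])

```text
time_s: 18.42
tcp_pos: [493.8, 309.7, 273.2]
orientation: [[0.076, 0.997, 0.0], [0.997, -0.076, 0.001], [0.001, 0.0, -1.0]]
force: [0.6, 0.2, -0.9]
opening: 7.9
gripper_force: 58.7
```

Call:
move_arm([
  {"travel": [0.0282,-0.0094,0],"turn": 0,"claw": 0.0},
  {"travel": [0.013,-0.004,0],"turn": 0,"claw": 0.0},
  {"travel": [0,0,0],"turn": 0,"claw": 0.0},
  {"travel": [0,0,0],"turn": 0,"claw": 0.0},
  {"travel": [0,0,0],"turn": 0,"claw": 0.0},
])

```text
time_s: 18.83
tcp_pos: [485.0, 348.7, 273.1]
orientation: [[0.078, 0.997, 0.0], [0.997, -0.078, -0.001], [-0.001, 0.0, -1.0]]
force: [-0.1, -0.6, -1.5]
opening: 8.1
gripper_force: 58.7
```

```bash
cat > look.py <<'E'
from h import *
import sys
im,st=grab("wrist");save(sys.argv[1],im["pixels"]);P=cloud(im,st);T=(P-st["tcp_pos"])@np.array(st["orientation"])
print("open",st["opening"],"gf",st["gripper_force"],"F",np.round(st["force"],1))
m=(abs(T[...,1])<12)&(T[...,0]>14)&(T[...,0]<60)&(T[...,2]>-75)&(T[...,2]<-30)   # held bar
if m.sum()>30:
    q=T[m]; print("held bar: y",np.round(np.median(q[:,1]),1),"z top",np.round(np.percentile(q[:,2],10),1),"x end",np.round(np.percentile(q[:,0],98),1))
    w=P[m]; print("bar top world z",np.round(np.percentile(w[:,2],90),1))
E
python3 - <<'E'
import sys; sys.argv=["",'w12']
exec(open('look.py').read())
to(471,347,205-61,85.7); to(551,341,205-61)
E
```

```text
open 8.067130408880157 gf 58.70587885379791 F [-0.1 -0.6 -1.5]
held bar: y -0.3 z top -65.1 x end 48.8
bar top world z 338.2
tcp [485.2 348.5 273.2] yaw 85.5 travel m [-0.0025 -0.0141  0.1292] turn -0.003 q [-1.19  0.34  0.66  1.59 -0.22  1.28 -0.58] t 18.9
tcp [485.2 348.5 273.2] yaw 85.5 travel m [-0.0022  0.0662  0.1292] turn 0 q [-1.19  0.34  0.66  1.59 -0.22  1.28 -0.58] t 18.9
```

View pics/w12.png

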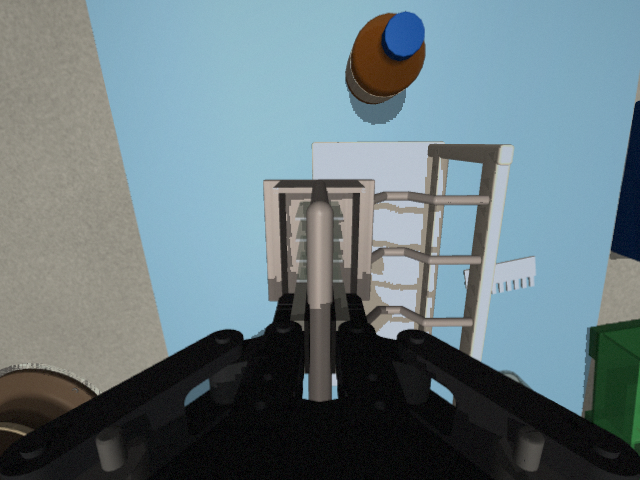

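Image 12: the basket hangs straight in the grip (bar at (320,300)), with hook 2's prongs at right near (395,200) and (395,255). Back off, lower to bar height 205, and measure the prongs.

Call:
move_arm([
  {"travel": [-0.0025,-0.016,0.0],"turn": -0.003,"claw": 0.0},
  {"travel": [0,0,0.03],"turn": 0,"claw": 0.0},
  {"travel": [0,0,0.035],"turn": 0,"claw": 0.0},
  {"travel": [0,0,0.035],"turn": 0,"claw": 0.0},
  {"travel": [0,0,0.027],"turn": 0,"claw": 0.0},
])

```text
time_s: 19.3
tcp_pos: [468.1, 347.1, 144.1]
orientation: [[0.075, 0.997, -0.001], [0.997, -0.075, -0.0], [-0.001, -0.001, -1.0]]
force: [-0.6, 0.9, -2.0]
opening: 7.7
gripper_force: 58.7
```

Call:
move_arm([
  {"travel": [0,0,0],"turn": 0,"claw": 0.0},
  {"travel": [0,0,0],"turn": 0,"claw": 0.0},
])

```text
time_s: 19.47
tcp_pos: [468.4, 347.4, 145.7]
orientation: [[0.075, 0.997, -0.001], [0.997, -0.075, -0.002], [-0.002, -0.001, -1.0]]
force: [0.5, -1.4, -1.1]
opening: 8.2
gripper_force: 58.7
```

```bash
cat > prong.py <<'E'
def prongs(P,hook):
    a=np.radians(-4.3); O=np.array([542.5,229.5]); L=(P[...,:2]-O)@np.array([[np.cos(a),-np.sin(a)],[np.sin(a),np.cos(a)]])
    for s in(-26,26):
        m=(abs(L[...,1]-112*(hook-1)-s)<14)&(P[...,2]>158)&(P[...,2]<192)&(L[...,0]>-32)&(L[...,0]<60)
        q=L[m]; z=P[...,2][m]
        if len(q)>20: print("prong",s,len(q),"y",np.round(np.median(q[:,1])-112*(hook-1),1),"x pct",np.round(np.percentile(q[:,0],[1,5,95]),1),"z at seat",np.round(np.median(z[(q[:,0]>-5)&(q[:,0]<12)]),1))
E
python3 - <<'E'
import sys; sys.argv=["",'w13']
exec(open('look.py').read()); exec(open('prong.py').read())
prongs(P,2); to(551,341,144)
E
```

```text
open 8.24184556453716 gf 58.70966076850891 F [ 0.5 -1.4 -1.1]
held bar: y -0.3 z top -65.1 x end 48.9
bar top world z 210.8
prong -26 2750 y -22.8 x pct [-24.9 -20.9  56.1] z at seat 159.1
prong 26 3275 y 28.1 x pct [-28.6 -25.7  55.7] z at seat 159.1
tcp [469.4 348.3 147.3] yaw 85.7 travel m [-0.0011  0.0819  0.0034] turn 0 q [-1.18  0.43  0.61  1.78 -0.29  1.02 -0.53] t 19.5
```

Call:
move_arm([
  {"travel": [0.0015,0.01,0],"turn": 0,"claw": 0.0},
  {"travel": [0,0.02,0],"turn": 0,"claw": 0.0},
  {"travel": [0,0.02,0],"turn": 0,"claw": 0.0},
  {"travel": [0,0.02,0],"turn": 0,"claw": 0.0},
  {"travel": [0,0.012,0],"turn": 0,"claw": 0.0},
])

```text
time_s: 19.93
tcp_pos: [554.2, 344.3, 148.6]
orientation: [[0.074, 0.997, 0.005], [0.997, -0.074, 0.002], [0.002, 0.004, -1.0]]
force: [-0.8, -0.1, -1.3]
opening: 8.1
gripper_force: 58.7
```

Call:
move_arm([
  {"travel": [0,0,0],"turn": 0,"claw": 0.0},
  {"travel": [0,0,0],"turn": 0,"claw": 0.0},
  {"travel": [0,0,0.01],"turn": 0,"claw": 0.0},
  {"travel": [0,0,0.015],"turn": 0,"claw": 0.0},
  {"travel": [0,0,0.01],"turn": 0,"claw": 0.0},
])

```text
time_s: 20.35
tcp_pos: [548.9, 345.2, 109.9]
orientation: [[0.072, 0.997, -0.001], [0.997, -0.072, 0.001], [0.0, -0.001, -1.0]]
force: [-0.7, 0.3, -1.7]
opening: 7.9
gripper_force: 58.8
```

Call:
move_arm([
  {"travel": [0,0,0.003],"turn": 0,"claw": 0.0},
  {"travel": [0,0,0.001],"turn": 0,"claw": 0.0},
  {"travel": [0,0,0.0],"turn": 0,"claw": 0.0},
])

```text
time_s: 20.6
tcp_pos: [549.8, 344.7, 106.9]
orientation: [[0.073, 0.997, -0.0], [0.997, -0.073, -0.0], [-0.0, -0.0, -1.0]]
force: [0.7, -1.1, -0.9]
opening: 8.0
gripper_force: 58.7
```

Run:
```python
import sys; sys.argv=["",'w14']
exec(open('look.py').read()); exec(open('prong.py').read())
prongs(P,2); to(551,341,104)
```

```text
open 8.041690581711954 gf 58.726356625556946 F [ 0.7 -1.1 -0.9]
held bar: y -0.3 z top -64.9 x end 48.8
bar top world z 171.8
prong -26 991 y -21.2 x pct [-7.  -5.8 48.5] z at seat 171.1
prong 26 8942 y 27.0 x pct [-27.6 -22.7  53.4] z at seat 171.2
tcp [550.2 344.8 107.3] yaw 85.8 travel m [-0.0037  0.0011  0.0033] turn 0 q [-1.03  0.58  0.58  1.65 -0.36  1.01 -0.4 ] t 20.6
```

View pics/w14.png

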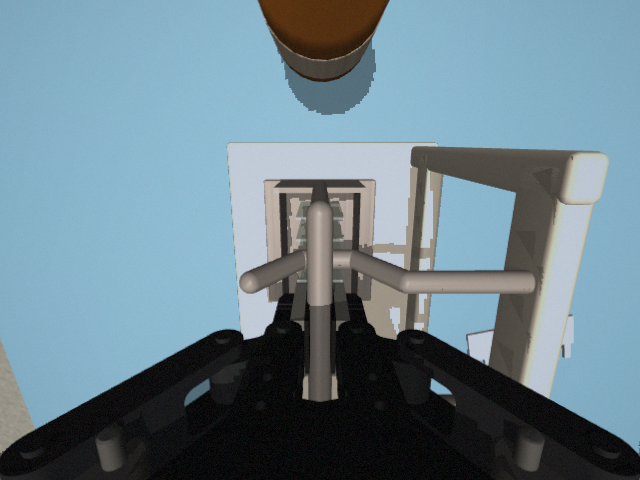

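The bar sits over the prong seat between its upturned ends (prong at (250,280) to (400,280)). Lower the last 2 mm, open, and rise.

Call:
move_arm([
  {"travel": [0,0,0.002],"turn": 0,"claw": 0.0},
  {"travel": [0,0,0],"turn": 0,"claw": 0.01},
  {"travel": [0,0,0],"turn": 0,"claw": 0.015},
  {"travel": [0,0,0],"turn": 0,"claw": 0.03},
  {"travel": [0,0,0],"turn": 0,"claw": 0.035},
])

```text
time_s: 21.07
tcp_pos: [550.3, 344.7, 105.3]
orientation: [[0.073, 0.997, 0.001], [0.997, -0.073, 0.0], [0.0, 0.001, -1.0]]
force: [0.2, -0.3, -0.0]
opening: 35.0
gripper_force: 0.0
```

Call:
move_arm([
  {"travel": [0,0,0],"turn": 0,"claw": 0.035},
  {"travel": [0,0,-0.01],"turn": 0,"claw": 0.035},
  {"travel": [0,0,-0.02],"turn": 0,"claw": 0.035},
  {"travel": [0,0,-0.03],"turn": 0,"claw": 0.035},
  {"travel": [0,0,-0.04],"turn": 0,"claw": 0.035},
])

```text
time_s: 21.48
tcp_pos: [548.7, 343.7, 204.4]
orientation: [[0.073, 0.997, -0.003], [0.997, -0.073, -0.003], [-0.003, -0.003, -1.0]]
force: [0.2, 1.3, 0.3]
opening: 35.3
gripper_force: 0.0
```

Call:
move_arm([
  {"travel": [0,0,-0.04],"turn": 0,"claw": 0.05},
  {"travel": [0,0,-0.03],"turn": 0,"claw": 0.05},
  {"travel": [-0.037,0,0],"turn": 0,"claw": 0.05},
  {"travel": [-0.037,0,0],"turn": 0,"claw": 0.05},
  {"travel": [-0.037,0,0],"turn": 0,"claw": 0.05},
])

```text
time_s: 21.9
tcp_pos: [542.0, 232.7, 276.2]
orientation: [[0.072, 0.997, 0.002], [0.997, -0.072, 0.001], [0.001, 0.002, -1.0]]
force: [0.6, -0.6, -1.0]
opening: 50.2
gripper_force: 0.0
```

```bash
cat > bars.py <<'E'
def bars(P,zlo=158,zhi=176,box=(540,640,-420,-50)):
    m=(P[...,2]>zlo)&(P[...,2]<zhi)&(P[...,0]>box[0])&(P[...,0]<box[1])&(P[...,1]>box[2])&(P[...,1]<box[3])
    n,l,s,_=cv2.connectedComponentsWithStats(m.astype(np.uint8))
    for k in range(1,n):
        if s[k,4]>25:
            q=P[l==k]; r=cv2.minAreaRect(q[:,:2].astype(np.float32)); print("bar",len(q),np.round(r[0],1),np.round(r[1]),round(r[2],1),"z",np.round(np.percentile(q[:,2],80),1))
E
python3 - <<'E'
from h import *
exec(open('bars.py').read())
im,st=grab("top"); P=cloud(im); bars(P); print("rack"); bars(P,155,176,(480,580,50,400))
to(594,-221,280,85.5)
im,st=grab("wrist"); save("w15",im["pixels"])
E
```

```text
bar 102 [ 594.9 -221.5] [96. 11.] 84.4 z 171.8
bar 94 [ 588.9 -336.9] [94. 12.] 85.7 z 172.8
rack
bar 33 [545.7 204.4] [ 8. 49.] 87.6 z 172.7
bar 31 [538.4 144.2] [ 7. 46.] 86.7 z 169.5
bar 34 [535.5  91.9] [ 7. 43.] 85.5 z 168.8
tcp [542.6 222.6 276.9] yaw 85.3 travel m [-0.4379  0.0875 -0.002 ] turn -0.003 q [-0.99  0.32  0.69  1.61 -0.21  1.28 -0.35] t 21.9
```

Call:
move_arm([
  {"travel": [-0.037,0.0073,0],"turn": 0,"claw": 0.05},
  {"travel": [-0.037,0.0073,0],"turn": 0,"claw": 0.05},
  {"travel": [-0.037,0.0073,0],"turn": 0,"claw": 0.05},
  {"travel": [-0.037,0.0073,0],"turn": 0,"claw": 0.05},
  {"travel": [-0.037,0.0073,0],"turn": 0,"claw": 0.05},
])

```text
time_s: 22.42
tcp_pos: [564.9, 44.9, 275.9]
orientation: [[0.073, 0.997, 0.001], [0.997, -0.073, 0.001], [0.001, 0.001, -1.0]]
force: [0.6, 0.3, 0.6]
opening: 50.4
gripper_force: 0.0
```

Call:
move_arm([
  {"travel": [-0.037,0.0073,0],"turn": 0,"claw": 0.05},
  {"travel": [-0.037,0.0073,0],"turn": 0,"claw": 0.05},
  {"travel": [-0.037,0.0073,0],"turn": 0,"claw": 0.05},
  {"travel": [-0.037,0.0073,0],"turn": 0,"claw": 0.05},
  {"travel": [-0.037,0.0073,0],"turn": 0,"claw": 0.05},
])

```text
time_s: 22.83
tcp_pos: [587.9, -142.3, 275.9]
orientation: [[0.073, 0.997, 0.001], [0.997, -0.073, 0.0], [0.0, 0.001, -1.0]]
force: [0.3, -0.4, -0.3]
opening: 50.2
gripper_force: 0.0
```

Call:
move_arm([
  {"travel": [-0.037,0.0073,0],"turn": 0,"claw": 0.05},
  {"travel": [-0.037,0.0073,0],"turn": 0,"claw": 0.05},
  {"travel": [0,0,0],"turn": 0,"claw": 0.05},
  {"travel": [0,0,0],"turn": 0,"claw": 0.05},
  {"travel": [0,0,0],"turn": 0,"claw": 0.05},
])

```text
time_s: 23.25
tcp_pos: [597.0, -215.3, 275.2]
orientation: [[0.074, 0.997, 0.0], [0.997, -0.074, 0.001], [0.001, 0.0, -1.0]]
force: [-0.0, 0.5, 0.5]
opening: 50.1
gripper_force: 0.0
```

Run:
```python
from h import *
exec(open('bars.py').read())
im,st=grab("wrist"); save("w16",im["pixels"]); P=cloud(im,st); bars(P); to(594.3,-221,101,85)
im,_=grab("top"); P=cloud(im); print("rack"); bars(P,162,176,(480,580,50,400)); bars(P)
np.savez("top2.npz",P=P,rgb=im["pixels"])
```

```text
bar 1131 [ 594.3 -220.2] [96. 10.] 84.8 z 169.4
bar 885 [ 588.4 -335.9] [97. 10.] 85.6 z 169.5
tcp [ 597.3 -214.2  275.1] yaw 85.9 travel m [-0.0072 -0.0025  0.1741] turn 0.015 q [-0.26  0.45  0.79  1.49 -0.32  1.33  0.48] t 23.3
rack
bar 80 [559.8 332.4] [71. 30.] 88.1 z 172.9
bar 94 [ 589.  -337.2] [93. 12.] 86.3 z 171.7
```

Call:
move_arm([
  {"travel": [-0.0065,-0.0025,0.01],"turn": 0.017,"claw": 0.05},
  {"travel": [0,0,0.04],"turn": 0,"claw": 0.05},
  {"travel": [0,0,0.04],"turn": 0,"claw": 0.05},
  {"travel": [0,0,0.04],"turn": 0,"claw": 0.05},
  {"travel": [0,0,0.02],"turn": 0,"claw": 0.05},
])

```text
time_s: 23.77
tcp_pos: [591.5, -219.3, 119.8]
orientation: [[0.089, 0.996, -0.005], [0.996, -0.089, 0.002], [0.001, -0.005, -1.0]]
force: [-0.5, 1.7, -0.5]
opening: 50.3
gripper_force: 0.0
```

Call:
move_arm([
  {"travel": [0,0,0.015],"turn": 0,"claw": 0.05},
  {"travel": [0,0,0.008],"turn": 0,"claw": 0.04},
  {"travel": [0,0,0],"turn": 0,"claw": 0.02},
  {"travel": [0,0,0],"turn": 0,"claw": 0.0},
  {"travel": [0,0,0],"turn": 0,"claw": 0.0},
], force=60)

```text
time_s: 24.18
tcp_pos: [594.7, -221.8, 103.1]
orientation: [[0.09, 0.996, 0.002], [0.996, -0.09, -0.0], [-0.0, 0.002, -1.0]]
force: [0.3, 0.1, -1.9]
opening: 8.0
gripper_force: 58.3
```

Call:
move_arm([
  {"travel": [0,0,0],"turn": 0,"claw": 0.0},
  {"travel": [0,0,0],"turn": 0,"claw": 0.0},
  {"travel": [0,0,0],"turn": 0,"claw": 0.0},
  {"travel": [0,0,-0.01],"turn": 0,"claw": 0.0},
  {"travel": [0,0,-0.02],"turn": 0,"claw": 0.0},
])

```text
time_s: 24.6
tcp_pos: [592.5, -220.9, 130.6]
orientation: [[0.09, 0.996, -0.004], [0.996, -0.09, 0.001], [0.001, -0.004, -1.0]]
force: [0.1, 1.0, -2.2]
opening: 7.9
gripper_force: 58.7
```

Call:
move_arm([
  {"travel": [0,0,-0.03],"turn": 0,"claw": 0.0},
  {"travel": [0,0,-0.035],"turn": 0,"claw": 0.0},
  {"travel": [0,0,-0.035],"turn": 0,"claw": 0.0},
  {"travel": [0,0,-0.035],"turn": 0,"claw": 0.0},
  {"travel": [0,0,-0.005],"turn": 0,"claw": 0.0},
])

```text
time_s: 25.02
tcp_pos: [595.9, -223.7, 279.3]
orientation: [[0.091, 0.996, 0.009], [0.996, -0.091, -0.003], [-0.002, 0.009, -1.0]]
force: [1.5, -1.5, -1.4]
opening: 8.0
gripper_force: 58.7
```

Run:
```python
import sys; sys.argv=["",'w17']
exec(open('look.py').read()); to(542.5-82,229.5+2+6,275,85.7)
```

```text
open 8.01983032138033 gf 58.723000288009644 F [ 1.5 -1.5 -1.4]
held bar: y -0.3 z top -66.7 x end 49.0
bar top world z 345.9
tcp [ 595.6 -223.3  277.3] yaw 84.8 travel m [ 4.466e-01 -1.762e-01  4.000e-04] turn -0.016 q [-0.26  0.45  0.8   1.5  -0.33  1.33  0.48] t 25.1
```

Call:
move_arm([
  {"travel": [0.014,-0.0055,0],"turn": -0.016,"claw": 0.0},
  {"travel": [0.028,-0.011,0],"turn": 0,"claw": 0.0},
  {"travel": [0.028,-0.011,0],"turn": 0,"claw": 0.0},
  {"travel": [0.028,-0.011,0],"turn": 0,"claw": 0.0},
  {"travel": [0.028,-0.011,0],"turn": 0,"claw": 0.0},
])

```text
time_s: 25.48
tcp_pos: [552.8, -91.0, 270.8]
orientation: [[0.074, 0.997, -0.002], [0.997, -0.074, 0.0], [-0.0, -0.002, -1.0]]
force: [0.4, 0.7, -1.9]
opening: 8.4
gripper_force: 58.7
```

Call:
move_arm([
  {"travel": [0.028,-0.011,0],"turn": 0,"claw": 0.0},
  {"travel": [0.028,-0.011,0],"turn": 0,"claw": 0.0},
  {"travel": [0.028,-0.011,0],"turn": 0,"claw": 0.0},
  {"travel": [0.028,-0.011,0],"turn": 0,"claw": 0.0},
  {"travel": [0.028,-0.011,0],"turn": 0,"claw": 0.0},
])

```text
time_s: 25.9
tcp_pos: [508.3, 52.6, 271.1]
orientation: [[0.074, 0.997, -0.001], [0.997, -0.074, -0.0], [-0.0, -0.001, -1.0]]
force: [0.9, -0.2, -1.5]
opening: 8.2
gripper_force: 58.7
```

Call:
move_arm([
  {"travel": [0.028,-0.011,0],"turn": 0,"claw": 0.0},
  {"travel": [0.028,-0.011,0],"turn": 0,"claw": 0.0},
  {"travel": [0.028,-0.011,0],"turn": 0,"claw": 0.0},
  {"travel": [0.028,-0.011,0],"turn": 0,"claw": 0.0},
  {"travel": [0.028,-0.011,0],"turn": 0,"claw": 0.0},
])

```text
time_s: 26.32
tcp_pos: [463.8, 196.1, 271.2]
orientation: [[0.074, 0.997, -0.001], [0.997, -0.074, -0.0], [-0.0, -0.001, -1.0]]
force: [0.0, 0.2, -2.9]
opening: 8.1
gripper_force: 58.7
```

Call:
move_arm([
  {"travel": [0.028,-0.011,0],"turn": 0,"claw": 0.0},
  {"travel": [0.013,-0.005,0],"turn": 0,"claw": 0.0},
  {"travel": [0,0,0],"turn": 0,"claw": 0.0},
  {"travel": [0,0,0],"turn": 0,"claw": 0.0},
  {"travel": [0,0,0],"turn": 0,"claw": 0.0},
])

```text
time_s: 26.73
tcp_pos: [452.3, 235.8, 271.4]
orientation: [[0.075, 0.997, -0.001], [0.997, -0.075, -0.001], [-0.001, -0.0, -1.0]]
force: [0.4, -0.5, -2.7]
opening: 8.3
gripper_force: 58.7
```

Run:
```python
import sys; sys.argv=["",'w18']
exec(open('look.py').read()); exec(open('prong.py').read()); prongs(P,1); to(542.5-82,229.5+2+6,145,85.7)
```

```text
open 8.332425751505127 gf 58.69641959667206 F [ 0.4 -0.5 -2.7]
held bar: y -0.3 z top -66.8 x end 48.9
bar top world z 338.2
prong -26 950 y -24.0 x pct [-27.6 -24.6  56.1] z at seat 159.0
prong 26 1010 y 27.5 x pct [-28.  -24.7  55.6] z at seat 159.0
tcp [452.5 235.6 271.6] yaw 85.6 travel m [0.0026 0.0079 0.1266] turn -0.001 q [-1.11  0.16  0.62  1.79 -0.1   1.23 -0.54] t 26.8
```

View pics/w18.png

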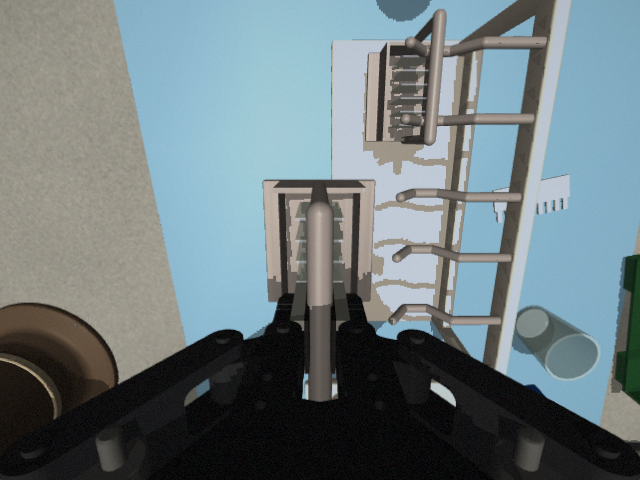

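Image 18: basket 1 hangs on hook 2 (bar at (435,75)); the second basket is in front of hook 1 (prongs at (400,197) and (398,257)). Lower and insert.

Call:
move_arm([
  {"travel": [0.0023,0,0.02],"turn": 0,"claw": 0.0},
  {"travel": [0,0,0.035],"turn": 0,"claw": 0.0},
  {"travel": [0,0,0.035],"turn": 0,"claw": 0.0},
  {"travel": [0,0,0.027],"turn": 0,"claw": 0.0},
  {"travel": [0,0,0.01],"turn": 0,"claw": 0.0},
])

```text
time_s: 27.2
tcp_pos: [450.7, 237.0, 141.5]
orientation: [[0.076, 0.997, -0.004], [0.997, -0.076, -0.003], [-0.004, -0.004, -1.0]]
force: [-1.5, -0.4, -1.9]
opening: 8.0
gripper_force: 58.7
```

Call:
move_arm([
  {"travel": [0,0.012,0],"turn": 0,"claw": 0.0},
  {"travel": [0,0.022,0],"turn": 0,"claw": 0.0},
  {"travel": [0,0.022,0],"turn": 0,"claw": 0.0},
  {"travel": [0,0.022,0],"turn": 0,"claw": 0.0},
  {"travel": [0,0.011,0],"turn": 0,"claw": 0.0},
])

```text
time_s: 27.62
tcp_pos: [545.6, 231.9, 147.0]
orientation: [[0.076, 0.997, 0.004], [0.997, -0.076, 0.001], [0.001, 0.004, -1.0]]
force: [-0.2, 1.2, -2.0]
opening: 8.0
gripper_force: 58.7
```

Call:
move_arm([
  {"travel": [0,0,0],"turn": 0,"claw": 0.0},
  {"travel": [0,0,0],"turn": 0,"claw": 0.0},
  {"travel": [0,0,0],"turn": 0,"claw": 0.0},
])

```text
time_s: 27.87
tcp_pos: [540.7, 232.8, 145.3]
orientation: [[0.074, 0.997, -0.0], [0.997, -0.074, 0.0], [0.0, -0.0, -1.0]]
force: [-0.4, 1.2, -2.5]
opening: 8.3
gripper_force: 58.7
```

Run:
```python
import sys; sys.argv=["",'w19']
exec(open('look.py').read()); to(542.5,231.2,103.7,85.7)
```

```text
open 8.31331137684875 gf 58.726394176483154 F [-0.4  1.2 -2.5]
held bar: y -0.3 z top -66.8 x end 48.9
bar top world z 212.1
tcp [540.4 233.1 145.2] yaw 85.8 travel m [-0.0017  0.0022  0.0415] turn 0.001 q [-0.92  0.43  0.58  1.77 -0.28  1.02 -0.31] t 27.9
```

Call:
move_arm([
  {"travel": [-0.001,0.002,0.01],"turn": 0,"claw": 0.0},
  {"travel": [0,0,0.015],"turn": 0,"claw": 0.0},
  {"travel": [0,0,0.01],"turn": 0,"claw": 0.0},
  {"travel": [0,0,0.005],"turn": 0,"claw": 0.0},
  {"travel": [0,0,0.002],"turn": 0,"claw": 0.0},
])

```text
time_s: 28.33
tcp_pos: [541.8, 231.7, 102.2]
orientation: [[0.073, 0.997, -0.003], [0.997, -0.073, -0.001], [-0.001, -0.003, -1.0]]
force: [-7.7, -2.4, 12.7]
opening: 7.9
gripper_force: 60.2
```

Call:
move_arm([
  {"travel": [0,0,0],"turn": 0,"claw": 0.0},
  {"travel": [0,0,0],"turn": 0,"claw": 0.01},
  {"travel": [0,0,0],"turn": 0,"claw": 0.015},
  {"travel": [0,0,0],"turn": 0,"claw": 0.03},
  {"travel": [0,0,0],"turn": 0,"claw": 0.035},
])

```text
time_s: 28.75
tcp_pos: [543.5, 231.8, 103.2]
orientation: [[0.074, 0.997, 0.001], [0.997, -0.074, 0.0], [0.0, 0.001, -1.0]]
force: [-1.0, 0.2, -0.6]
opening: 34.6
gripper_force: 0.0
```

Call:
move_arm([
  {"travel": [0,0,0],"turn": 0,"claw": 0.035},
  {"travel": [0,0,-0.01],"turn": 0,"claw": 0.035},
  {"travel": [0,0,-0.02],"turn": 0,"claw": 0.035},
  {"travel": [0,0,-0.03],"turn": 0,"claw": 0.035},
  {"travel": [0,0,-0.04],"turn": 0,"claw": 0.035},
])

```text
time_s: 29.17
tcp_pos: [541.6, 231.0, 202.6]
orientation: [[0.074, 0.997, -0.003], [0.997, -0.074, -0.002], [-0.003, -0.003, -1.0]]
force: [0.2, 0.4, 0.1]
opening: 34.8
gripper_force: 0.0
```

Call:
move_arm([
  {"travel": [0,0,-0.04],"turn": 0,"claw": 0.05},
  {"travel": [0,0,-0.03],"turn": 0,"claw": 0.05},
  {"travel": [-0.037,0.0007,0],"turn": 0,"claw": 0.05},
  {"travel": [-0.037,0.0007,0],"turn": 0,"claw": 0.05},
  {"travel": [-0.037,0.0007,0],"turn": 0,"claw": 0.05},
])

```text
time_s: 29.58
tcp_pos: [537.1, 119.8, 274.3]
orientation: [[0.073, 0.997, 0.002], [0.997, -0.073, 0.001], [0.001, 0.002, -1.0]]
force: [-0.1, -1.1, 0.3]
opening: 50.1
gripper_force: 0.0
```

Run:
```python
from h import *
exec(open('bars.py').read())
im,st=grab("top"); P=cloud(im); bars(P)
to(588.5,-336,280,85.5)
```

```text
bar 95 [ 588.7 -336.9] [94. 10.] 85.4 z 171.6
tcp [536.9 109.9 274.8] yaw 85.3 travel m [-0.4401  0.0883 -0.0041] turn -0.004 q [-0.84  0.24  0.68  1.7  -0.16  1.25 -0.21] t 29.6
```

Call:
move_arm([
  {"travel": [-0.037,0.0075,0],"turn": 0,"claw": 0.05},
  {"travel": [-0.037,0.0075,0],"turn": 0,"claw": 0.05},
  {"travel": [-0.037,0.0075,0],"turn": 0,"claw": 0.05},
  {"travel": [-0.037,0.0075,0],"turn": 0,"claw": 0.05},
  {"travel": [-0.037,0.0075,0],"turn": 0,"claw": 0.05},
])

```text
time_s: 30.05
tcp_pos: [560.7, -68.1, 273.9]
orientation: [[0.074, 0.997, 0.001], [0.997, -0.074, 0.001], [0.001, 0.001, -1.0]]
force: [1.2, 0.7, -0.0]
opening: 50.1
gripper_force: 0.0
```

Call:
move_arm([
  {"travel": [-0.037,0.0075,0],"turn": 0,"claw": 0.05},
  {"travel": [-0.037,0.0075,0],"turn": 0,"claw": 0.05},
  {"travel": [-0.037,0.0075,0],"turn": 0,"claw": 0.05},
  {"travel": [-0.037,0.0075,0],"turn": 0,"claw": 0.05},
  {"travel": [-0.037,0.0075,0],"turn": 0,"claw": 0.05},
])

```text
time_s: 30.47
tcp_pos: [584.6, -255.3, 273.7]
orientation: [[0.074, 0.997, 0.001], [0.997, -0.074, 0.0], [0.0, 0.001, -1.0]]
force: [0.5, 0.8, 0.4]
opening: 49.7
gripper_force: 0.0
```

Call:
move_arm([
  {"travel": [-0.037,0.0075,0],"turn": 0,"claw": 0.05},
  {"travel": [-0.037,0.0075,0],"turn": 0,"claw": 0.05},
  {"travel": [0,0,0],"turn": 0,"claw": 0.05},
  {"travel": [0,0,0],"turn": 0,"claw": 0.05},
  {"travel": [0,0,0],"turn": 0,"claw": 0.05},
])

```text
time_s: 30.88
tcp_pos: [593.9, -328.5, 273.0]
orientation: [[0.075, 0.997, -0.0], [0.997, -0.075, 0.0], [0.0, -0.0, -1.0]]
force: [0.3, 0.6, -0.2]
opening: 49.9
gripper_force: 0.0
```

Run:
```python
from h import *
exec(open('bars.py').read())
im,st=grab("wrist"); save("w20",im["pixels"]); P=cloud(im,st); bars(P); to(588.5,-336,102,85.5)
im,_=grab("top"); save("top3",cv2.resize(im["pixels"][215:325,150:440],None,fx=2.7,fy=2.7))
```

```text
bar 1178 [ 588.6 -335.9] [96. 10.] 85.2 z 169.4
tcp [ 594.3 -327.4  273.1] yaw 85.8 travel m [-0.0091 -0.0052  0.1711] turn 0.006 q [-0.04  0.53  0.76  1.37 -0.37  1.38  0.65] t 30.9
```

View pics/top3.png

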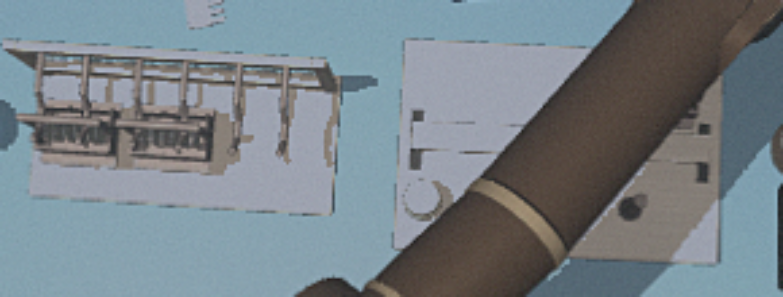

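Two baskets hang at crop (75,130) and (165,130). Now grasp the third.

Call:
move_arm([
  {"travel": [-0.0085,-0.005,0.01],"turn": 0.008,"claw": 0.05},
  {"travel": [0,0,0.04],"turn": 0,"claw": 0.05},
  {"travel": [0,0,0.04],"turn": 0,"claw": 0.05},
  {"travel": [0,0,0.04],"turn": 0,"claw": 0.05},
  {"travel": [0,0,0.02],"turn": 0,"claw": 0.05},
])

```text
time_s: 31.4
tcp_pos: [586.1, -334.0, 117.7]
orientation: [[0.081, 0.997, -0.005], [0.997, -0.081, 0.003], [0.003, -0.005, -1.0]]
force: [0.2, 0.8, -0.8]
opening: 50.3
gripper_force: 0.0
```

Call:
move_arm([
  {"travel": [0,0,0.014],"turn": 0,"claw": 0.05},
  {"travel": [0,0,0.007],"turn": 0,"claw": 0.04},
  {"travel": [0,0,0],"turn": 0,"claw": 0.02},
  {"travel": [0,0,0],"turn": 0,"claw": 0.0},
  {"travel": [0,0,0],"turn": 0,"claw": 0.0},
], force=60)

```text
time_s: 31.82
tcp_pos: [589.2, -337.4, 103.8]
orientation: [[0.082, 0.997, 0.002], [0.997, -0.082, -0.001], [-0.001, 0.003, -1.0]]
force: [-0.7, 0.5, -1.5]
opening: 8.3
gripper_force: 58.3
```

Call:
move_arm([
  {"travel": [0,0,0],"turn": 0,"claw": 0.0},
  {"travel": [0,0,0],"turn": 0,"claw": 0.0},
  {"travel": [0,0,0],"turn": 0,"claw": 0.0},
  {"travel": [0,0,-0.01],"turn": 0,"claw": 0.0},
  {"travel": [0,0,-0.02],"turn": 0,"claw": 0.0},
])

```text
time_s: 32.23
tcp_pos: [587.1, -335.4, 130.4]
orientation: [[0.082, 0.997, -0.004], [0.997, -0.082, 0.002], [0.002, -0.004, -1.0]]
force: [-1.1, 0.5, -1.5]
opening: 8.4
gripper_force: 58.8
```

Call:
move_arm([
  {"travel": [0,0,-0.03],"turn": 0,"claw": 0.0},
  {"travel": [0,0,-0.035],"turn": 0,"claw": 0.0},
  {"travel": [0,0,-0.035],"turn": 0,"claw": 0.0},
  {"travel": [0,0,-0.035],"turn": 0,"claw": 0.0},
  {"travel": [0,0,-0.01],"turn": 0,"claw": 0.0},
])

```text
time_s: 32.65
tcp_pos: [589.6, -338.2, 283.7]
orientation: [[0.082, 0.997, 0.007], [0.997, -0.082, -0.004], [-0.003, 0.007, -1.0]]
force: [0.0, -1.3, -1.0]
opening: 8.1
gripper_force: 58.9
```

Run:
```python
import sys; sys.argv=["",'w21']
exec(open('look.py').read()); to(534-82,118+2+6,275,85.7)
```

```text
open 8.080627463987534 gf 58.89446496963501 F [ 0.  -1.3 -1. ]
held bar: y 0.0 z top -66.0 x end 48.7
bar top world z 349.6
tcp [ 589.7 -338.3  283.3] yaw 85.3 travel m [ 0.4514 -0.1753  0.0056] turn -0.007 q [-0.02  0.53  0.77  1.36 -0.37  1.39  0.66] t 32.7
```

Call:
move_arm([
  {"travel": [0.014,-0.0055,0],"turn": -0.007,"claw": 0.0},
  {"travel": [0.028,-0.0108,0],"turn": 0,"claw": 0.0},
  {"travel": [0.028,-0.0108,0],"turn": 0,"claw": 0.0},
  {"travel": [0.028,-0.0108,0],"turn": 0,"claw": 0.0},
  {"travel": [0.028,-0.0108,0],"turn": 0,"claw": 0.0},
])

```text
time_s: 33.12
tcp_pos: [548.0, -205.7, 275.4]
orientation: [[0.075, 0.997, -0.002], [0.997, -0.075, 0.001], [0.001, -0.002, -1.0]]
force: [1.3, 0.9, -2.0]
opening: 8.1
gripper_force: 58.8
```

Call:
move_arm([
  {"travel": [0.028,-0.0108,0],"turn": 0,"claw": 0.0},
  {"travel": [0.028,-0.0108,0],"turn": 0,"claw": 0.0},
  {"travel": [0.028,-0.0108,0],"turn": 0,"claw": 0.0},
  {"travel": [0.028,-0.0108,0],"turn": 0,"claw": 0.0},
  {"travel": [0.028,-0.0108,0],"turn": 0,"claw": 0.0},
])

```text
time_s: 33.53
tcp_pos: [504.5, -62.1, 275.8]
orientation: [[0.074, 0.997, -0.002], [0.997, -0.074, 0.0], [-0.0, -0.002, -1.0]]
force: [-0.4, 0.4, -1.1]
opening: 7.9
gripper_force: 58.8
```

Call:
move_arm([
  {"travel": [0.028,-0.0108,0],"turn": 0,"claw": 0.0},
  {"travel": [0.028,-0.0108,0],"turn": 0,"claw": 0.0},
  {"travel": [0.028,-0.0108,0],"turn": 0,"claw": 0.0},
  {"travel": [0.028,-0.0108,0],"turn": 0,"claw": 0.0},
  {"travel": [0.028,-0.0108,0],"turn": 0,"claw": 0.0},
])

```text
time_s: 33.95
tcp_pos: [461.1, 81.3, 276.1]
orientation: [[0.075, 0.997, -0.001], [0.997, -0.075, -0.0], [-0.0, -0.001, -1.0]]
force: [0.4, 0.2, -1.8]
opening: 7.7
gripper_force: 58.8
```

Call:
move_arm([
  {"travel": [0.028,-0.0108,0],"turn": 0,"claw": 0.0},
  {"travel": [0.016,-0.005,0],"turn": 0,"claw": 0.0},
  {"travel": [0,0,0],"turn": 0,"claw": 0.0},
  {"travel": [0,0,0],"turn": 0,"claw": 0.0},
  {"travel": [0,0,0],"turn": 0,"claw": 0.0},
])

```text
time_s: 34.37
tcp_pos: [449.9, 124.0, 276.3]
orientation: [[0.075, 0.997, -0.001], [0.997, -0.075, -0.001], [-0.001, -0.001, -1.0]]
force: [1.2, -1.0, -0.9]
opening: 8.2
gripper_force: 58.8
```

Run:
```python
import sys; sys.argv=["",'w22']
exec(open('look.py').read()); exec(open('prong.py').read()); prongs(P,0); to(452,126,145,85.7); to(534,119.6,145)
```

```text
open 8.239051856980382 gf 58.8098806142807 F [ 1.2 -1.  -0.9]
held bar: y 0.0 z top -66.1 x end 48.7
bar top world z 342.4
prong -26 869 y -24.0 x pct [-27.5 -24.1  56.1] z at seat 159.1
prong 26 973 y 27.5 x pct [-27.6 -24.6  55.9] z at seat 159.1
tcp [450.1 123.8 276.5] yaw 85.6 travel m [0.0025 0.0018 0.1315] turn -0.001 q [-0.93  0.05  0.59  1.87 -0.03  1.23 -0.4 ] t 34.4
tcp [450.1 123.8 276.5] yaw 85.6 travel m [0.0023 0.084  0.1315] turn 0 q [-0.93  0.05  0.59  1.87 -0.03  1.23 -0.4 ] t 34.4
```

Call:
move_arm([
  {"travel": [0.0018,0,0.02],"turn": 0,"claw": 0.0},
  {"travel": [0,0,0.035],"turn": 0,"claw": 0.0},
  {"travel": [0,0,0.035],"turn": 0,"claw": 0.0},
  {"travel": [0,0,0.03],"turn": 0,"claw": 0.0},
  {"travel": [0,0,0.011],"turn": 0,"claw": 0.0},
])

```text
time_s: 34.83
tcp_pos: [448.1, 124.6, 142.2]
orientation: [[0.077, 0.997, -0.004], [0.997, -0.077, -0.003], [-0.003, -0.004, -1.0]]
force: [-0.6, -0.7, -1.9]
opening: 8.2
gripper_force: 58.8
```

Call:
move_arm([
  {"travel": [0,0.011,0],"turn": 0,"claw": 0.0},
  {"travel": [0,0.022,0],"turn": 0,"claw": 0.0},
  {"travel": [0,0.022,0],"turn": 0,"claw": 0.0},
  {"travel": [0,0.02,0],"turn": 0,"claw": 0.0},
  {"travel": [0,0.011,0],"turn": 0,"claw": 0.0},
])

```text
time_s: 35.25
tcp_pos: [539.9, 119.2, 147.2]
orientation: [[0.076, 0.997, 0.004], [0.997, -0.076, -0.0], [0.0, 0.004, -1.0]]
force: [0.3, -0.6, -1.8]
opening: 8.1
gripper_force: 58.8
```

Call:
move_arm([
  {"travel": [0,0,0],"turn": 0,"claw": 0.0},
  {"travel": [0,0,0],"turn": 0,"claw": 0.0},
  {"travel": [0,0,0],"turn": 0,"claw": 0.0},
])

```text
time_s: 35.5
tcp_pos: [535.4, 120.0, 146.0]
orientation: [[0.075, 0.997, -0.001], [0.997, -0.075, 0.0], [0.0, -0.001, -1.0]]
force: [-0.5, 1.5, -1.7]
opening: 8.0
gripper_force: 58.8
```

Run:
```python
import sys; sys.argv=["",'w23']
exec(open('look.py').read()); to(534.2,119.6,103.7,85.7)
```

```text
open 8.008640827035823 gf 58.81784677505493 F [-0.5  1.5 -1.7]
held bar: y 0.0 z top -66.1 x end 48.7
bar top world z 212.1
tcp [535.2 120.3 146.1] yaw 85.7 travel m [-0.0008 -0.001   0.0424] turn -0.0 q [-0.76  0.36  0.58  1.87 -0.24  0.98 -0.15] t 35.5
```

Call:
move_arm([
  {"travel": [-0.0005,-0.001,0.01],"turn": 0,"claw": 0.0},
  {"travel": [0,0,0.015],"turn": 0,"claw": 0.0},
  {"travel": [0,0,0.01],"turn": 0,"claw": 0.0},
  {"travel": [0,0,0.005],"turn": 0,"claw": 0.0},
  {"travel": [0,0,0.002],"turn": 0,"claw": 0.0},
])

```text
time_s: 35.97
tcp_pos: [533.7, 120.0, 103.0]
orientation: [[0.075, 0.997, -0.003], [0.997, -0.075, -0.0], [-0.001, -0.002, -1.0]]
force: [-6.6, 0.2, 11.1]
opening: 7.7
gripper_force: 60.1
```

Call:
move_arm([
  {"travel": [0,0,0],"turn": 0,"claw": 0.0},
  {"travel": [0,0,0],"turn": 0,"claw": 0.01},
  {"travel": [0,0,0],"turn": 0,"claw": 0.015},
  {"travel": [0,0,0],"turn": 0,"claw": 0.03},
  {"travel": [0,0,0],"turn": 0,"claw": 0.035},
])

```text
time_s: 36.38
tcp_pos: [535.4, 120.0, 104.3]
orientation: [[0.075, 0.997, 0.001], [0.997, -0.075, 0.0], [0.0, 0.001, -1.0]]
force: [0.1, 0.6, 0.1]
opening: 34.6
gripper_force: 0.0
```

Call:
move_arm([
  {"travel": [0,0,0],"turn": 0,"claw": 0.035},
  {"travel": [0,0,-0.01],"turn": 0,"claw": 0.035},
  {"travel": [0,0,-0.02],"turn": 0,"claw": 0.035},
  {"travel": [0,0,-0.03],"turn": 0,"claw": 0.035},
  {"travel": [0,0,-0.04],"turn": 0,"claw": 0.035},
])

```text
time_s: 36.8
tcp_pos: [533.4, 119.4, 203.8]
orientation: [[0.075, 0.997, -0.004], [0.997, -0.075, -0.002], [-0.002, -0.003, -1.0]]
force: [1.1, 0.5, 0.5]
opening: 35.1
gripper_force: 0.0
```

Call:
move_arm([
  {"travel": [0,0,-0.04],"turn": 0,"claw": 0.035},
  {"travel": [0,0,-0.03],"turn": 0,"claw": 0.035},
  {"travel": [-0.037,-0.005,0],"turn": 0,"claw": 0.035},
  {"travel": [-0.037,-0.005,0],"turn": 0,"claw": 0.035},
  {"travel": [-0.037,-0.005,0],"turn": 0,"claw": 0.035},
])

```text
time_s: 37.22
tcp_pos: [511.6, 9.3, 275.3]
orientation: [[0.074, 0.997, 0.002], [0.997, -0.074, 0.001], [0.001, 0.002, -1.0]]
force: [0.6, -1.0, -0.1]
opening: 35.4
gripper_force: 0.0
```

Call:
move_arm([
  {"travel": [-0.037,-0.005,0],"turn": 0,"claw": 0.035},
  {"travel": [-0.037,-0.005,0],"turn": 0,"claw": 0.035},
  {"travel": [-0.037,-0.005,0],"turn": 0,"claw": 0.035},
  {"travel": [-0.037,-0.005,0],"turn": 0,"claw": 0.035},
  {"travel": [-0.037,-0.005,0],"turn": 0,"claw": 0.035},
])

```text
time_s: 37.63
tcp_pos: [472.1, -174.1, 274.9]
orientation: [[0.075, 0.997, 0.001], [0.997, -0.075, 0.001], [0.001, 0.001, -1.0]]
force: [1.1, -0.3, -0.8]
opening: 35.2
gripper_force: 0.0
```

Call:
move_arm([
  {"travel": [-0.037,-0.005,0],"turn": 0.06,"claw": 0.035},
  {"travel": [0,0,0],"turn": 0.06,"claw": 0.035},
  {"travel": [0,0,0],"turn": 0,"claw": 0.035},
  {"travel": [0,0,0],"turn": 0,"claw": 0.035},
  {"travel": [0,0,0],"turn": 0,"claw": 0.035},
])

```text
time_s: 38.05
tcp_pos: [465.6, -207.5, 274.1]
orientation: [[0.19, 0.982, 0.0], [0.982, -0.19, 0.001], [0.001, 0.0, -1.0]]
force: [0.2, -0.0, 0.0]
opening: 35.2
gripper_force: 0.0
```

Run:
```python
from h import *
wing("w24"); to(458.9,-216.1,41,78.5)
im,_=grab("top"); P=cloud(im); np.savez("top4.npz",P=P,rgb=im["pixels"]); save("top4",cv2.resize(im["pixels"][215:325,150:440],None,fx=2.7,fy=2.7))
```

```text
wing 433 ctr [ 458.8 -216. ] [62.8  8.9] axis az 78.5 nut -0.14
tcp [ 465.6 -207.4  274. ] yaw 79.1 travel m [-0.01  -0.005  0.233] turn 0.01 q [-0.4   0.17  0.85  1.8  -0.14  1.23  0.29] t 38.1
```

View pics/top4.png

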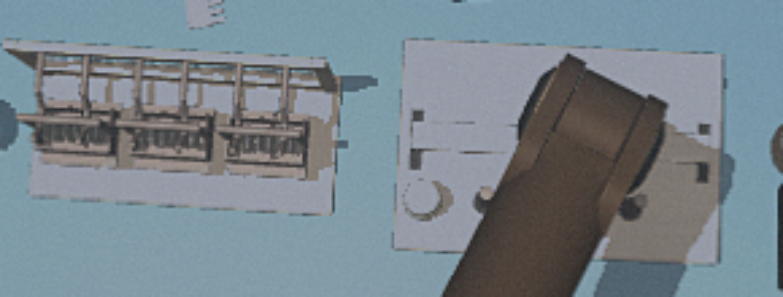

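All three baskets hang in the rack at crop (75,135), (165,135) and (268,140). Now tighten the nut.

Call:
move_arm([
  {"travel": [-0.0098,-0.005,0.01],"turn": 0.01,"claw": 0.03},
  {"travel": [0,0,0.035],"turn": 0,"claw": 0.03},
  {"travel": [0,0,0.035],"turn": 0,"claw": 0.03},
  {"travel": [0,0,0.035],"turn": 0,"claw": 0.03},
  {"travel": [0,0,0.035],"turn": 0,"claw": 0.03},
])

```text
time_s: 38.57
tcp_pos: [457.6, -217.4, 122.0]
orientation: [[0.203, 0.979, 0.0], [0.979, -0.203, -0.0], [-0.0, 0.0, -1.0]]
force: [1.0, 0.3, -0.0]
opening: 30.0
gripper_force: 0.0
```

Call:
move_arm([
  {"travel": [0,0,0],"turn": 0,"claw": 0.03},
  {"travel": [0,0,0.03],"turn": 0,"claw": 0.03},
  {"travel": [0,0,0.03],"turn": 0,"claw": 0.03},
  {"travel": [0,0,0.02],"turn": 0,"claw": 0.03},
  {"travel": [0,0,0.002],"turn": 0,"claw": 0.03},
])

```text
time_s: 38.98
tcp_pos: [456.7, -216.7, 40.1]
orientation: [[0.203, 0.979, -0.004], [0.979, -0.203, 0.001], [0.0, -0.004, -1.0]]
force: [-0.5, 0.2, -0.5]
opening: 30.0
gripper_force: 0.0
```

Call:
move_arm([
  {"travel": [0,0,0],"turn": 0,"claw": 0.02},
  {"travel": [0,0,0],"turn": 0,"claw": 0.0},
  {"travel": [0,0,0],"turn": 0,"claw": 0.0},
  {"travel": [0,0,0],"turn": 0,"claw": 0.0},
  {"travel": [0,0,0],"turn": 0,"claw": 0.0},
], force=40)

```text
time_s: 39.4
tcp_pos: [458.7, -218.0, 43.6]
orientation: [[0.204, 0.979, 0.002], [0.979, -0.204, -0.0], [0.0, 0.002, -1.0]]
force: [-4.0, 0.2, 8.2]
opening: 9.1
gripper_force: 43.5
```

Run:
```python
from h import *
to(458.9,-216.1,41,78.5); st=bot.get_state(); print(st["opening"],st["gripper_force"],st["force"])
```

```text
tcp [ 458.7 -218.    43.6] yaw 78.2 travel m [ 0.0019 -0.0002  0.0026] turn -0.004 q [-0.19  0.48  0.69  2.06 -0.45  0.75  0.58] t 39.4
9.088745186755185 43.45409274101257 [-3.98993593  0.18248033  8.17665719]
```

Call:
move_arm([
  {"travel": [0.0018,0,0],"turn": 0,"claw": 0.0},
  {"travel": [0,0,0],"turn": 0.1,"claw": 0.0},
  {"travel": [0,0,0],"turn": 0.1,"claw": 0.0},
  {"travel": [0,0,0],"turn": 0.1,"claw": 0.0},
  {"travel": [0,0,0],"turn": 0.1,"claw": 0.0},
])

```text
time_s: 39.82
tcp_pos: [457.9, -217.6, 43.6]
orientation: [[0.574, 0.819, 0.001], [0.819, -0.574, -0.001], [-0.001, 0.001, -1.0]]
force: [-9.2, -4.4, 9.5]
opening: 8.8
gripper_force: 43.7
```

Call:
move_arm([
  {"travel": [0,0,0],"turn": 0.1,"claw": 0.0},
  {"travel": [0,0,0],"turn": 0.1,"claw": 0.0},
  {"travel": [0,0,0],"turn": 0.1,"claw": 0.0},
  {"travel": [0,0,0],"turn": 0.1,"claw": 0.0},
  {"travel": [0,0,0],"turn": 0.1,"claw": 0.0},
])

```text
time_s: 40.23
tcp_pos: [457.0, -216.6, 43.6]
orientation: [[0.896, 0.444, -0.001], [0.444, -0.896, 0.001], [-0.0, -0.001, -1.0]]
force: [-13.0, -0.6, 15.7]
opening: 8.9
gripper_force: 44.5
```

Call:
move_arm([
  {"travel": [0,0,0],"turn": 0.1,"claw": 0.0},
  {"travel": [0,0,0],"turn": 0.1,"claw": 0.0},
  {"travel": [0,0,0],"turn": 0.1,"claw": 0.0},
  {"travel": [0,0,0],"turn": 0.1,"claw": 0.0},
  {"travel": [0,0,0],"turn": 0.1,"claw": 0.0},
])

```text
time_s: 40.65
tcp_pos: [456.7, -215.4, 43.5]
orientation: [[0.999, -0.04, -0.002], [-0.04, -0.999, 0.003], [-0.002, -0.003, -1.0]]
force: [-14.3, 3.7, 19.5]
opening: 8.9
gripper_force: 45.0
```

Run:
```python
from h import *
wing("w25"); to(458.9,-216.1,41,-5); st=bot.get_state(); print(st["opening"],st["gripper_force"],st["force"],st["ft_torque"])
```

```text
wing 2622 ctr [ 460.1 -215.1] [31.8 60.4] axis az 178.0 nut 1.6
tcp [ 456.6 -215.4   43.5] yaw -2.7 travel m [0.0023 0.0006 0.0025] turn 0.04 q [-0.43  0.64  1.07  2.07 -0.75  0.88 -0.53] t 40.7
8.990123902965646 45.74257135391235 [-13.94384999   5.46784514  23.9871358 ] [ 1.05795789  2.99076622 -0.07983493]
```

Forces are building from a slight off-centre grip. Release, recentre, regrip and continue.

Call:
move_arm([
  {"travel": [0,0,0],"turn": 0,"claw": 0.03},
  {"travel": [0,0,0],"turn": 0,"claw": 0.03},
  {"travel": [0,0,0],"turn": 0,"claw": 0.03},
  {"travel": [0,0,0],"turn": 0,"claw": 0.03},
])

```text
time_s: 41.03
tcp_pos: [459.6, -215.5, 42.4]
orientation: [[0.999, -0.033, 0.002], [-0.033, -0.999, 0.0], [0.002, -0.0, -1.0]]
force: [0.7, -0.2, 0.1]
opening: 30.2
gripper_force: 0.0
```

Run:
```python
from h import *
wing("w26"); to(458.9,-216.1,41.5,-2); st=bot.get_state(); print(st["force"])
```

```text
wing 2688 ctr [ 459.6 -216.5] [47.9 49.3] axis az 177.5 nut 1.59
tcp [ 459.4 -215.5   42.2] yaw -1.9 travel m [-0.0004  0.0006  0.0007] turn 0.001 q [-0.42  0.64  1.06  2.07 -0.75  0.87 -0.52] t 41.1
[-0.15335137 -0.98286458  0.29195979]
```

Call:
move_arm([
  {"travel": [0,0.0006,0],"turn": 0,"claw": 0.0},
  {"travel": [0,0,0],"turn": 0,"claw": 0.0},
  {"travel": [0,0,0],"turn": 0,"claw": 0.0},
  {"travel": [0,0,0],"turn": 0,"claw": 0.0},
  {"travel": [0,0,0],"turn": 0.1,"claw": 0.0},
])

```text
time_s: 41.5
tcp_pos: [458.9, -215.5, 42.2]
orientation: [[0.991, -0.132, 0.001], [-0.132, -0.991, 0.002], [0.0, -0.002, -1.0]]
force: [-0.9, 2.6, 3.0]
opening: 9.3
gripper_force: 42.1
```

Call:
move_arm([
  {"travel": [0,0,0],"turn": 0.1,"claw": 0.0},
  {"travel": [0,0,0],"turn": 0.1,"claw": 0.0},
  {"travel": [0,0,0],"turn": 0.1,"claw": 0.0},
  {"travel": [0,0,0],"turn": 0.1,"claw": 0.0},
  {"travel": [0,0,0],"turn": 0.1,"claw": 0.0},
])

```text
time_s: 41.92
tcp_pos: [458.9, -215.5, 42.2]
orientation: [[0.803, -0.596, 0.0], [-0.596, -0.803, 0.002], [-0.001, -0.002, -1.0]]
force: [-0.3, 3.5, 4.5]
opening: 8.6
gripper_force: 42.5
```

Call:
move_arm([
  {"travel": [0,0,0],"turn": 0.1,"claw": 0.0},
  {"travel": [0,0,0],"turn": 0.1,"claw": 0.0},
  {"travel": [0,0,0],"turn": 0.1,"claw": 0.0},
  {"travel": [0,0,0],"turn": 0.1,"claw": 0.0},
  {"travel": [0,0,0],"turn": 0.1,"claw": 0.0},
])

```text
time_s: 42.33
tcp_pos: [458.9, -215.4, 42.1]
orientation: [[0.419, -0.908, 0.0], [-0.908, -0.419, 0.002], [-0.002, -0.001, -1.0]]
force: [-1.2, 3.4, 7.7]
opening: 8.8
gripper_force: 42.6
```

Run:
```python
from h import *
wing("w27"); to(458.9,-216.1,41.5,-93.5); st=bot.get_state(); print(st["opening"],st["force"],st["ft_torque"])
```

```text
wing 2624 ctr [ 457.9 -218.2] [27.8 61.7] axis az 114.9 nut 0.49
tcp [ 458.9 -215.5   42.1] yaw -65.6 travel m [0.0005 0.0003 0.0006] turn 0.486 q [-0.52  0.83  1.3   2.08 -0.96  1.05 -1.44] t 42.4
9.381449675152124 [-1.9884477   6.09910083 10.62581477] [ 1.19848006  0.25272395 -0.10452637]
```

Joints 3 and 5 are nearing their limits, so I'll regrip half a turn round for the last 0.5 rad.

Call:
move_arm([
  {"travel": [0,0,0],"turn": 0,"claw": 0.03},
  {"travel": [0,0,0],"turn": 0,"claw": 0.03},
  {"travel": [0,0,0],"turn": 0,"claw": 0.03},
  {"travel": [0,0,-0.035],"turn": 0,"claw": 0.03},
  {"travel": [0,0,-0.035],"turn": 0,"claw": 0.03},
])

```text
time_s: 42.8
tcp_pos: [457.2, -215.8, 111.4]
orientation: [[0.423, -0.906, -0.004], [-0.906, -0.423, 0.0], [-0.002, 0.004, -1.0]]
force: [0.9, 0.2, 0.3]
opening: 30.0
gripper_force: 0.0
```

Call:
move_arm([
  {"travel": [0,0,0],"turn": -0.1047,"claw": 0.03},
  {"travel": [0,0,0],"turn": -0.1047,"claw": 0.03},
  {"travel": [0,0,0],"turn": -0.1047,"claw": 0.03},
  {"travel": [0,0,0],"turn": -0.1047,"claw": 0.03},
  {"travel": [0,0,0],"turn": -0.1047,"claw": 0.03},
])

```text
time_s: 43.22
tcp_pos: [458.7, -216.3, 112.0]
orientation: [[0.822, -0.569, 0.001], [-0.569, -0.822, 0.0], [0.0, -0.0, -1.0]]
force: [-0.2, 0.9, -0.1]
opening: 30.0
gripper_force: 0.0
```

Call:
move_arm([
  {"travel": [0,0,0],"turn": -0.1047,"claw": 0.03},
  {"travel": [0,0,0],"turn": -0.1047,"claw": 0.03},
  {"travel": [0,0,0],"turn": -0.1047,"claw": 0.03},
  {"travel": [0,0,0],"turn": -0.1047,"claw": 0.03},
  {"travel": [0,0,0],"turn": -0.1047,"claw": 0.03},
])

```text
time_s: 43.63
tcp_pos: [458.6, -216.3, 111.9]
orientation: [[0.997, -0.082, 0.0], [-0.082, -0.997, 0.0], [0.0, -0.0, -1.0]]
force: [-0.1, 0.1, 0.1]
opening: 30.4
gripper_force: 0.0
```

Call:
move_arm([
  {"travel": [0,0,0],"turn": -0.1047,"claw": 0.03},
  {"travel": [0,0,0],"turn": -0.1047,"claw": 0.03},
  {"travel": [0,0,0],"turn": -0.1047,"claw": 0.03},
  {"travel": [0,0,0],"turn": -0.1047,"claw": 0.03},
  {"travel": [0,0,0],"turn": -0.1047,"claw": 0.03},
])

```text
time_s: 44.05
tcp_pos: [458.6, -216.4, 112.0]
orientation: [[0.904, 0.427, 0.001], [0.427, -0.904, 0.0], [0.0, 0.0, -1.0]]
force: [-0.8, -0.2, 0.2]
opening: 29.9
gripper_force: 0.0
```

Call:
move_arm([
  {"travel": [0,0,0],"turn": -0.1047,"claw": 0.03},
  {"travel": [0,0,0],"turn": -0.1047,"claw": 0.03},
  {"travel": [0,0,0],"turn": -0.1047,"claw": 0.03},
  {"travel": [0,0,0],"turn": -0.1047,"claw": 0.03},
  {"travel": [0,0,0],"turn": -0.1047,"claw": 0.03},
])

```text
time_s: 44.47
tcp_pos: [458.7, -216.4, 112.0]
orientation: [[0.569, 0.822, 0.0], [0.822, -0.569, -0.0], [0.0, 0.0, -1.0]]
force: [0.5, 0.4, -0.6]
opening: 29.7
gripper_force: 0.0
```

Call:
move_arm([
  {"travel": [0,0,0],"turn": -0.1047,"claw": 0.03},
  {"travel": [0,0,0],"turn": -0.1047,"claw": 0.03},
  {"travel": [0,0,0],"turn": -0.1047,"claw": 0.03},
  {"travel": [0,0,0],"turn": -0.1047,"claw": 0.03},
  {"travel": [0,0,0],"turn": -0.1047,"claw": 0.03},
])

```text
time_s: 44.88
tcp_pos: [458.6, -216.4, 112.0]
orientation: [[0.082, 0.997, 0.0], [0.997, -0.082, -0.0], [0.0, 0.0, -1.0]]
force: [-0.7, 0.1, -0.3]
opening: 29.5
gripper_force: 0.0
```

Call:
move_arm([
  {"travel": [0,0,0],"turn": -0.1047,"claw": 0.03},
  {"travel": [0,0,0],"turn": -0.1047,"claw": 0.03},
  {"travel": [0,0,0],"turn": -0.1047,"claw": 0.03},
  {"travel": [0,0,0],"turn": -0.1047,"claw": 0.03},
  {"travel": [0,0,0],"turn": -0.1047,"claw": 0.03},
])

```text
time_s: 45.3
tcp_pos: [458.6, -216.5, 112.0]
orientation: [[-0.427, 0.904, 0.0], [0.904, 0.427, -0.0], [-0.0, 0.0, -1.0]]
force: [-0.1, 0.2, 0.2]
opening: 30.1
gripper_force: 0.0
```

Run:
```python
from h import *
wing("w28"); to(458.8,-216,41.5,115)
```

```text
wing 1309 ctr [ 458.6 -216. ] [ 9.9 63.6] axis az 114.3 nut 0.48
tcp [ 458.6 -216.5  112. ] yaw 115.7 travel m [0.0004 0.0004 0.0705] turn 0.012 q [-0.13  0.34  0.6   2.   -0.24  0.87  1.04] t 45.4
```

Call:
move_arm([
  {"travel": [0,0,0.035],"turn": 0.02,"claw": 0.03},
  {"travel": [0,0,0.025],"turn": 0,"claw": 0.03},
  {"travel": [0,0,0.01],"turn": 0,"claw": 0.03},
  {"travel": [0,0,0],"turn": 0,"claw": 0.0},
  {"travel": [0,0,0],"turn": 0,"claw": 0.0},
])

```text
time_s: 45.77
tcp_pos: [459.0, -216.0, 41.9]
orientation: [[-0.403, 0.915, -0.0], [0.915, 0.403, 0.0], [0.0, -0.0, -1.0]]
force: [2.5, 2.0, -21.8]
opening: 9.2
gripper_force: 43.0
```

Call:
move_arm([
  {"travel": [0,0,0],"turn": 0,"claw": 0.0},
  {"travel": [0,0,0],"turn": 0,"claw": 0.0},
  {"travel": [0,0,0],"turn": 0,"claw": 0.0},
  {"travel": [0,0,0],"turn": 0.08,"claw": 0.0},
  {"travel": [0,0,0],"turn": 0.1,"claw": 0.0},
])

```text
time_s: 46.18
tcp_pos: [458.9, -216.0, 42.0]
orientation: [[-0.231, 0.973, 0.0], [0.973, 0.231, -0.0], [-0.0, 0.0, -1.0]]
force: [5.4, -0.9, -20.5]
opening: 8.9
gripper_force: 43.4
```

Call:
move_arm([
  {"travel": [0,0,0],"turn": 0.1,"claw": 0.0},
  {"travel": [0,0,0],"turn": 0.1,"claw": 0.0},
  {"travel": [0,0,0],"turn": 0.08,"claw": 0.0},
  {"travel": [0,0,0],"turn": 0.05,"claw": 0.0},
  {"travel": [0,0,0],"turn": 0,"claw": 0.0},
])

```text
time_s: 46.6
tcp_pos: [458.8, -215.9, 42.0]
orientation: [[0.094, 0.996, -0.0], [0.996, -0.094, -0.001], [-0.001, -0.0, -1.0]]
force: [4.7, -1.5, -17.3]
opening: 9.0
gripper_force: 46.7
```

Run:
```python
from h import *
wing("w29"); to(458.8,-216,41.5,86.5); st=bot.get_state(); print(st["opening"],st["gripper_force"],st["force"],st["ft_torque"])
```

```text
wing 2616 ctr [ 461.  -215.2] [31.1 61.2] axis az 85.8 nut -0.01
tcp [ 458.8 -216.    42. ] yaw 84.8 travel m [-0.      0.      0.0005] turn -0.03 q [-0.18  0.48  0.68  2.06 -0.44  0.75  0.68] t 46.6
8.779998902548936 46.090006828308105 [  4.72280951  -1.47446646 -17.86756371] [-0.18336827 -0.7287268   0.71956271]
```

A moment of 0.72 N m (against about 0.1 while running) shows it is on the tight stop. Release, rise and check.

Call:
move_arm([
  {"travel": [0,0,0],"turn": 0,"claw": 0.03},
  {"travel": [0,0,0],"turn": 0,"claw": 0.03},
  {"travel": [0,0,0],"turn": 0,"claw": 0.03},
  {"travel": [0,0,-0.03],"turn": 0,"claw": 0.03},
  {"travel": [0,0,-0.04],"turn": 0,"claw": 0.03},
])

```text
time_s: 47.07
tcp_pos: [456.5, -215.9, 111.1]
orientation: [[0.095, 0.996, -0.005], [0.996, -0.095, 0.001], [0.0, -0.005, -1.0]]
force: [1.0, 0.7, 0.9]
opening: 30.1
gripper_force: 0.0
```

Call:
move_arm([
  {"travel": [0,0,-0.04],"turn": 0,"claw": 0.05},
  {"travel": [0,0,-0.04],"turn": 0,"claw": 0.05},
  {"travel": [0,0,-0.04],"turn": 0,"claw": 0.05},
  {"travel": [0,0,-0.04],"turn": 0,"claw": 0.05},
  {"travel": [0,0,-0.04],"turn": 0,"claw": 0.05},
])

```text
time_s: 47.48
tcp_pos: [457.8, -217.0, 314.8]
orientation: [[0.095, 0.995, 0.002], [0.995, -0.095, 0.001], [0.001, 0.002, -1.0]]
force: [0.6, -0.8, -0.4]
opening: 49.9
gripper_force: 0.0
```

Call:
move_arm([
  {"travel": [0,0,0],"turn": 0,"claw": 0.05},
  {"travel": [0,0,0],"turn": 0,"claw": 0.05},
  {"travel": [0,0,0],"turn": 0,"claw": 0.05},
  {"travel": [0,0,0],"turn": 0,"claw": 0.05},
  {"travel": [0,0,0],"turn": 0,"claw": 0.05},
])

```text
time_s: 47.9
tcp_pos: [458.0, -216.1, 310.9]
orientation: [[0.094, 0.996, -0.002], [0.996, -0.094, 0.0], [0.0, -0.002, -1.0]]
force: [0.3, -0.3, -0.8]
opening: 50.0
gripper_force: 0.0
```

Run:
```python
from h import *
im,st,P=wing("w30"); to(458.8,-216,300,86.5)
a=-.061; L=(P[...,:2]-[534,-220.6])@np.array([[np.cos(a),-np.sin(a)],[np.sin(a),np.cos(a)]])
m=(P[...,2]>60)&(P[...,2]<67)&(abs(L[...,1])<150)&(L[...,0]<60)&(L[...,0]>-40); print("lip x",np.round(np.percentile(L[m][:,0],[2,50,98]),1))
s,_=grab("scene"); save("end",cv2.resize(s["pixels"][130:430,230:530],None,fx=2,fy=2))
```

```text
wing 364 ctr [ 458.7 -215.7] [62.1  9.9] axis az 86.5 nut 0.0
tcp [ 458.  -216.1  310.9] yaw 84.6 travel m [0.0002 0.0008 0.0109] turn -0.033 q [-0.41  0.14  0.87  1.74 -0.11  1.32  0.38] t 48.0
lip x [-0.3 15.9 31.7]
```

View pics/end.png

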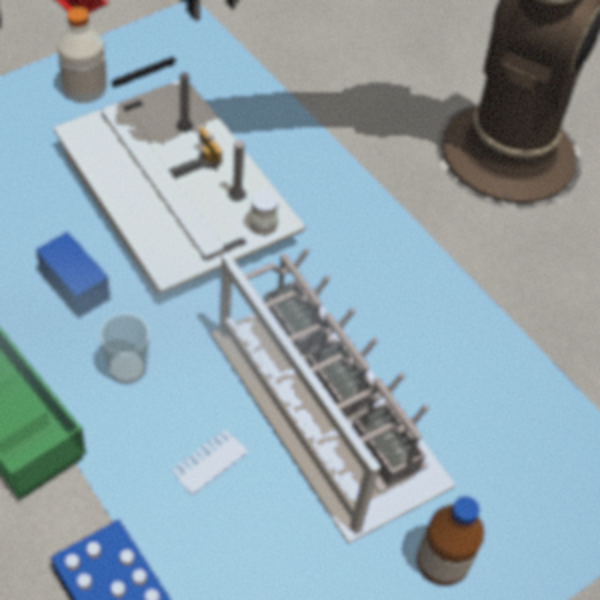

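The nut reads 0.0 with the lip edge at about +32–33 mm. All three baskets hang in the rack at (295,310), (345,375) and (390,440), and the bystanders stand as before.

```bash
python3 -c "
from station import bot
print(bot.job_done())"
```

```text
the job is handed in; nothing more can be done
None
```

The job is handed in at about 48 s on the robot's clock: I undid the wing nut to 3.0 rad, hung all three baskets each on its own hook, then tightened the nut back to 0, with nothing else on the bench moved in the last picture.

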